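# Set out the parts of a dismantled air grinder on their holders

## Task

Put each of the four parts of the dismantled air grinder into the wooden holder that fits it: the large bearing over the thick post, the small bearing over the thin post, the square end plate into the square nest with its boss up, and the throttle lever into the long nest. Each part must end lying flat, fully down in its holder, and let go. Leave the oil bottle standing where it is.

Things in the scene. Friction and masses are not known exactly. Their poses are not given: they have to be found in the camera images.
- large_bearing_center (a point): Large bearing: steel ring with a dark seal ring on top, lying flat on the bench, outside diameter 56, bore 38, height 18 mm, loose, about 140 g. Point: its centre, half-way up (9 mm above its underside); z is its axis, up.
- small_bearing_center (a point): Small bearing: steel ring with a dark seal ring on top, lying flat on the bench, outside diameter 40, bore 22, height 18 mm, loose, about 80 g. Point: its centre, half-way up (9 mm above its underside); z is its axis, up.
- end_plate_center (a point): End plate: bare aluminium, a square flange 50 x 50 mm, 12 mm thick, with four dark bolt holes, and on it a central round boss 28 mm in diameter and 22 mm high (34 mm over all), standing boss up, loose, about 130 g; grip it by the boss. Point: on the boss axis, 17 mm above the underside; x and y lie along the flange's sides, z up.
- lever_center (a point): Throttle lever: dark steel bar 84 mm long, 16 mm wide, 22 mm high, with a round eye 22 mm across at its -x end (brass pin in it), lying on the bench, loose, about 120 g. Point: middle of its length, half-way up (11 mm above the underside); x along its length, z up. It may lie in its nest either way round.
- thick_post_seat (a point): Thick post: fixed pale wooden block 70 x 70 mm, 12 mm high, with an upright steel post 24 mm in diameter standing 24 mm above it, its top 7 mm tapered to 13 mm. Point: foot of the post, on the block's top face (12 mm above the bench), where a bearing's underside comes to rest; z up.
- thin_post_seat (a point): Thin post: fixed pale wooden block 70 x 70 mm, 12 mm high, with an upright steel post 10 mm in diameter standing 24 mm above it, its top 7 mm tapered to 5.5 mm. Point: foot of the post, on the block's top face (12 mm above the bench), where a bearing's underside comes to rest; z up.
- square_nest_seat (a point): Square nest: fixed pale wooden tray with a dark floor, inside 66 x 66 mm, walls 6 mm thick and 8 mm high above the floor. Point: centre of its floor (6 mm above the bench); x and y along its walls, z up.
- long_nest_seat (a point): Long nest: fixed pale wooden tray with a dark floor, inside 102 mm (along x) by 38 mm (along y), walls 6 mm thick and 8 mm high above the floor. Point: centre of its floor (6 mm above the bench); z up.
- oil_bottle_center (a point): Oil bottle: small white plastic bottle with a black cap, 44 mm in diameter, 80 mm high, standing loose among the parts; to be left alone. Point: on its axis, 40 mm above its underside.
Not all that is in view belongs to the job. There is more than one size of the part that bears oil_bottle_center; the job needs the smallest. Leave any blue look-alike of the part that bears large_bearing_center alone.

How it is judged:
At the end, for the whole second after the job is handed in: Each part is at rest in its own holder: its centre within 15 mm of the holder's centre seen from above, its underside within 4 mm of the holder's seat, upright (end plate boss up) within 0.12 rad. The oil bottle stands within 40 mm of where it was (horizontal distance between large_bearing_center and thick_post_seat below 0.015 m and z of large_bearing_center in the frame of thick_post_seat between 0.005 and 0.013 m and angle between each of large_bearing_center, small_bearing_center, end_plate_center, lever_center's own z axis and vertical below 0.12 rad and linear speed of each of large_bearing, small_bearing, end_plate, lever below 0.02 m/s and horizontal distance between small_bearing_center and thin_post_seat below 0.015 m and z of small_bearing_center in the frame of thin_post_seat between 0.005 and 0.013 m and horizontal distance between end_plate_center and square_nest_seat below 0.015 m and z of end_plate_center in the frame of square_nest_seat between 0.013 and 0.021 m and horizontal distance between lever_center and long_nest_seat below 0.015 m and z of lever_center in the frame of long_nest_seat between 0.007 and 0.015 m and not (angle between oil_bottle_center's own z axis and vertical above 0.4 rad or distance of oil_bottle_center from where it was at the start of the episode above 0.04 m)); the robot touches nothing.
It fails at once if the oil bottle is knocked over (tilted over 0.4 rad) or pushed more than 40 mm (angle between oil_bottle_center's own z axis and vertical above 0.4 rad or distance of oil_bottle_center from where it was at the start of the episode above 0.04 m).
It also fails if it takes over 109 s, if anything falls off the work surface, if the arm or the gripper's body presses on something with over 40 N, if the wrist force passes 120 N, or if a joint passes its speed limit or range.

## Robot

A 6-joint arm with a two-finger parallel gripper is mounted at the origin on the work surface. World frame = base frame: x ahead of the robot, y to its left, z up, the work surface at z = 0. Lengths are in m, angles in rad, forces in N, time in s.
With the tool pointing down it reaches from about 0.35 to 0.975 m from the base axis. Payload 4.9 kg.
Tool frame: the origin (TCP) lies at the very end of the fingers, on their centre line; the grasp point (between the pads) lies 19 mm behind it; x points along the fingers, y is the direction in which the jaws open and shut, and the axes are right-handed (so a half turn about x gives the same grasp; the last joint's range is limited). The gripper opens to 85 mm and grips with 20 to 120 N. Pads are 22 mm wide; open, the fingers measure 114 mm over their backs; the gripper's body (76 mm by 85 mm) begins 54 mm behind the grasp point. The pads swing forward as they close: fully open they stand 13 mm farther back than shut.
Start: joints at [-1.232, 0.053, 1.613, -0, 1.476, -0.119], TCP at [0.276, -0.561, 0.208] pointing down, gripper open.
Joint ranges: [-3.01, 3.01], [-1.01, 2.22], [0.06, 2.58], [-1.02, 4.17], [0.09, 2.62], [-3.14, 3.14]. Speed limits (rad/s): [2.57, 2.57, 3.14, 3.14, 3.14, 3.14].

## Interface

Orientations are given as a rotation vector (axis times angle).
In Python, from station import ctrl gives the robot as it stands. The module is installed in compiled form; this text tells all that it offers.
- The arm moves only by the shell command python3 -m handwheel 'ROWS' [FORCE]. ROWS is JSON, one flat list of numbers, 7 for each row, row after row: the opening, from 0 (shut) to 1 (fully open), then the shift along the tool's x, y, z in m, then the turn, a rotation vector about the tool's x, y, z in degrees. A call has 1 to 12 rows; each row is the pose to reach, as a shift and turn from the pose commanded when the call began, along the tool's axes at that moment; what a row does not reach only later rows make up. A row lasts 1/12 s, in which the tool goes at most 41.7 mm and 7.16 degrees, less where a joint would pass 70% of its speed; a pose out of reach is approached as far as the arm can. A call with a gripper value outside its range is refused whole. The fingers move at their own pace and stop on an object; FORCE is the grip in N (left out, the last holds). Time passes only in rows, so rows that repeat a pose let the fingers close. It gives the time, the measured TCP pose, the force and the opening at its end, in the units of the state.
- ctrl.get_obs(): the state, without advancing time (a new reading comes with each control period).
- ctrl.get_image(name): name is "scene" or "top" or "wrist"; returns (picture, depth): 420x560x3 uint8, blue, green, red; 420x560 float32, m along the optical axis (not along the pixel's ray), 0 where there is no reading.
- ctrl.camera_params(name): a dict with "fov_y" (degrees; the focal length in pixels is half the picture's height over the tangent of half this angle, whatever the lens; pixels are square), "cx", "cy" (the principal point, pixels), "dist_coeffs" ([k1, k2, p1, p2, k3] as OpenCV has them; the pictures are not rectified), "R" (3x3) and "t" (3): a world point X has camera coordinates R X + t; the wrist camera has in their place "hand_eye" (4x4, takes a point from camera to tool coordinates, whose origin is the TCP and whose axes are the tool frame's). Camera axes: x right, y down, z forward; pixel columns grow to the right and rows downward; lengths in m; the calibration is good to about 2 mm. A picture is of the moment at which its call begins: read the wrist's pose just before it. camera_params takes no time and is no camera call.
- ctrl.finish_job(): hands the job in, once; it reports no verdict.
The state is a dict: "t": time; "q": joint angles; "dq": joint speeds; "effort": joint torques, N m; "tool_pos": TCP position; "tool_rot": TCP orientation; "contact_force": force on the tool from outside, world axes, zero at the start; "wrist_torque": the same for the moment, N m; "opening": finger opening in m.
Only numpy, scipy, OpenCV 4.12 (cv2) and the standard library are available. Lean on these libraries where they do the work, as an engineer would, in place of code of your own. Each camera call takes 0.05 s, during which the arm holds its last target.

## Working session

There is one attempt and no reset: what is moved stays moved. The work goes in short steps, Python scripts to look and compute and a shell command to move; the robot and the scene stay as the last step left them, time stands still between calls to the robot, and variables do not carry over. Pictures are saved under pics/ and viewed, and the job is handed in when it is done.

```bash
mkdir -p pics; ls; python3 - <<'E'
from station import ctrl
import cv2
o=ctrl.get_obs(); print(o)
for n in("top","scene","wrist"):
    im,d=ctrl.get_image(n); cv2.imwrite(f"pics/{n}0.png",im); p=ctrl.camera_params(n); print(n,p)
E
```

```text
pics
{'t': 0.0, 'q': array([-1.23199301e+00,  5.33428855e-02,  1.61433277e+00,  9.43008387e-06,
        1.47602344e+00, -1.18991340e-01]), 'dq': array([ 9.85052651e-05,  1.27083694e-03, -1.20151256e-03,  2.43347429e-04,
        5.35823513e-04, -2.10977003e-04]), 'effort': array([ 8.99752176e-04, -3.93669105e+01, -3.70182252e+01, -2.25195248e-05,
        7.08070263e-03, -2.17411156e-06]), 'tool_pos': array([ 0.27600715, -0.5599798 ,  0.2067486 ]), 'tool_rot': array([ 1.96762182,  0.46058512, -1.96806981]), 'contact_force': array([-0.33167358, -0.16944027,  0.2676784 ]), 'wrist_torque': array([0.0213983 , 0.02619528, 0.03134964]), 'opening': 0.08547212151810668}
top {'fov_y': 46.79847110808323, 'cx': 279.9962640467633, 'cy': 218.05598008600705, 'dist_coeffs': array([-0.17212134,  0.        ,  0.        ,  0.        ,  0.        ]), 'R': array([[-0.00128928, -0.99998246, -0.00578016],
       [-0.9808349 ,  0.00239074, -0.19482604],
       [ 0.19483644,  0.00541819, -0.98082078]]), 't': array([0.05162167, 0.52517636, 1.56123046])}
scene {'fov_y': 54.43884084388631, 'cx': 285.349476088900
[... 151 characters left out ...]
6393,  0.00664885],
       [ 0.61737487, -0.35061219, -0.70421543],
       [-0.60770526,  0.35589028, -0.70995523]]), 't': array([-0.2864967 , -0.26792667,  1.39718824])}
wrist {'fov_y': 59.10686555851204, 'cx': 278.20702959461926, 'cy': 206.39945467453092, 'dist_coeffs': array([-0.05156625,  0.        ,  0.        ,  0.        ,  0.        ]), 'hand_eye': array([[-1.16602296e-03, -3.12124552e-01,  9.50040475e-01,
        -1.66301060e-01],
       [ 9.99998724e-01,  6.73818683e-04,  1.44871388e-03,
        -3.34667309e-04],
       [-1.09233419e-03,  9.50040952e-01,  3.12123367e-01,
        -8.03244187e-02],
       [ 0.00000000e+00,  0.00000000e+00,  0.00000000e+00,
         1.00000000e+00]])}
```

View pics/top0.png

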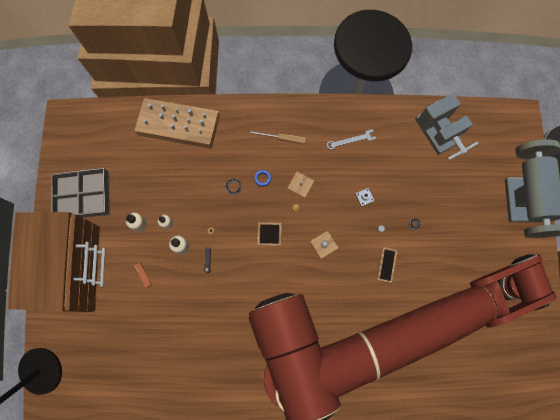

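View pics/scene0.png

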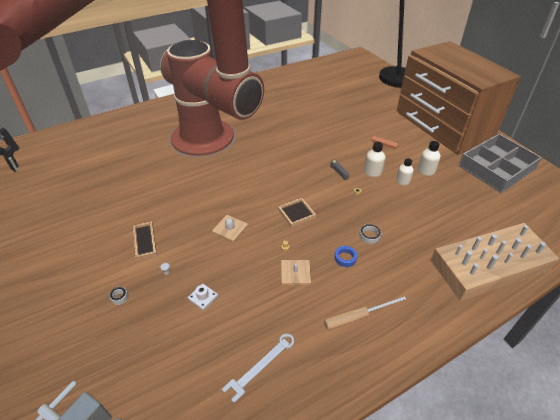

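View pics/wrist0.png

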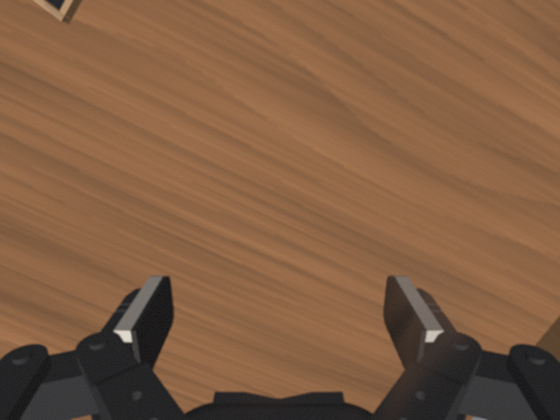

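```bash
cat > h.py <<'E'
from station import ctrl
import cv2, numpy as np
from scipy.spatial.transform import Rotation as Ro
def K(p):
    f=210/np.tan(np.radians(p['fov_y']/2)); return np.array([[f,0,p['cx']],[0,f,p['cy']],[0,0,1]])
def pose(n,o=None):  # camera->world R,t
    p=ctrl.camera_params(n)
    if n!='wrist': return p['R'].T,-p['R'].T@p['t']
    o=o or ctrl.get_obs(); H=p['hand_eye']; T=Ro.from_rotvec(o['tool_rot']).as_matrix()
    return T@H[:3,:3],T@H[:3,3]+o['tool_pos']
def rays(n,uv,o=None):
    p=ctrl.camera_params(n); r=cv2.undistortPoints(np.array(uv,float).reshape(-1,1,2),K(p),p['dist_coeffs']).reshape(-1,2)
    R,t=pose(n,o); return np.c_[r,np.ones(len(r))],R,t
def at_z(n,uv,z,o=None):
    r,R,t=rays(n,uv,o); d=r@R.T; s=(z-t[2])/d[:,2]; return t+d*s[:,None]
def cloud(n,depth,o=None):
    h,w=depth.shape; u,v=np.meshgrid(np.arange(w),np.arange(h))
    r,R,t=rays(n,np.c_[u.ravel(),v.ravel()],o); return ((r*depth.reshape(-1,1))@R.T+t).reshape(h,w,3)
def proj(n,X,o=None):
    R,t=pose(n,o); p=ctrl.camera_params(n); c=(np.atleast_2d(X)-t)@R
    return cv2.projectPoints(c,np.zeros(3),np.zeros(3),K(p),p['dist_coeffs'])[0].reshape(-1,2)
def plan(target,yaw_y):
    """shift in present tool axes to world TCP target; turn about tool x (deg) so tool y lies at yaw_y (deg, mod 180)."""
    o=ctrl.get_obs(); T=Ro.from_rotvec(o['tool_rot']).as_matrix()
    cur=np.degrees(np.arctan2(T[1,1],T[0,1]))
    d=(yaw_y-cur+90)%180-90
    print('pos',o['tool_pos'].round(4),'x-axis',T[:,0].round(3),'yaw_y',round(cur,1),'q6',o['q'][5].round(2))
    if target is not None: print('shift mm',(T.T@(np.array(target)-o['tool_pos'])*1000).round(1))
    print('turn about x',round(-d,1),'t',o['t'])
E
python3 - <<'E'
from h import *
im,d=ctrl.get_image('top'); np.save('top_d.npy',d)
C=cloud('top',d)
for n,uv in dict(lb=(233,186),blue=(262,178),pA=(301,184),pB=(324,245),sq=(270,234),lo=(388,265),ep=(365,197),sb=(415,224),lev=(207,260),b1=(134,220),b2=(164,221),b3=(178,244)).items():
    print(n,at_z('top',[uv],0.01)[0].round(3),'hmax',C[uv[1]-6:uv[1]+6,uv[0]-6:uv[0]+6,2].max().round(3))
c=im[150:290,120:440]; cv2.imwrite('pics/topz.png',cv2.resize(c,None,fx=2.5,fy=2.5,interpolation=cv2.INTER_CUBIC))
im,d=ctrl.get_image('scene'); c=im[130:320,90:450]; cv2.imwrite('pics/scz.png',cv2.resize(c,None,fx=2.2,fy=2.2,interpolation=cv2.INTER_CUBIC))
E
```

```text
lb [0.647 0.214 0.01 ] hmax 1.634
blue [0.676 0.113 0.01 ] hmax 0.024
pA [ 0.654 -0.022  0.01 ] hmax 0.033
pB [ 0.44  -0.098  0.01 ] hmax 1.634
sq [0.479 0.085 0.01 ] hmax 0.016
lo [ 0.371 -0.314  0.01 ] hmax 0.021
ep [ 0.607 -0.243  0.01 ] hmax 0.043
sb [ 0.512 -0.414  0.01 ] hmax 0.024
lev [0.39  0.297 0.01 ] hmax 1.634
b1 [0.528 0.558 0.01 ] hmax 1.634
b2 [0.524 0.451 0.01 ] hmax 0.087
b3 [0.444 0.399 0.01 ] hmax 1.634
```

View pics/topz.png

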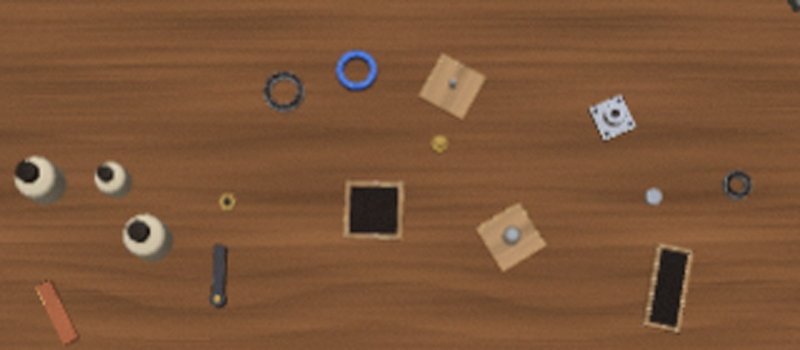

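View pics/scz.png

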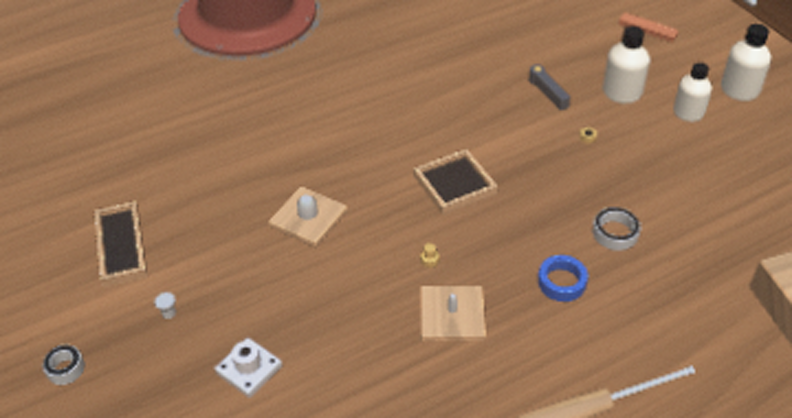

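Large bearing candidates in the top view are the steel/dark ring at (233,186) and the blue ring at (262,178). The enlarged crops show the first is steel with a dark seal ring, so that is the one. For the bottle, (134,220) and (178,244) are bigger than (164,221), so the small one is the job's bottle. The small bearing is at (415,224), end plate (365,197), lever (207,260), thin post (301,184), thick post (324,245), square nest (270,234) and long nest (388,265).

```bash
python3 - <<'E'
from h import *
plan([0.512,-0.414,0.16],0)
E
```

```text
pos [ 0.2761 -0.5603  0.2074] x-axis [-0.     0.001 -1.   ] yaw_y -63.8 q6 -0.12
shift mm [  47.5  -27.  -276.2]
turn about x -63.8 t 0.25
```

```bash
python3 -m handwheel '[1,0.01,-0.004,-0.04,0,0,0, 1,0.02,-0.008,-0.08,0,0,0, 1,0.03,-0.012,-0.12,0,0,0, 1,0.035,-0.016,-0.16,0,0,0, 1,0.04,-0.020,-0.2,0,0,0, 1,0.045,-0.025,-0.24,0,0,0, 1,0.047,-0.027,-0.276,0,0,0, 1,0.047,-0.027,-0.276,0,0,0, 1,0.047,-0.027,-0.276,0,0,0]'; python3 - <<'E'
from h import *
o=ctrl.get_obs(); im,d=ctrl.get_image('wrist'); cv2.imwrite('pics/w1.png',im); np.savez('w1.npz',d=d)
C=cloud('wrist',d,o); m=(C[...,2]>0.010)&(C[...,2]<0.05)&(d>0.25)
n,l,s,c=cv2.connectedComponentsWithStats(m.astype('uint8'))
for i in range(1,n):
    if s[i,4]>60: P=C[l==i]; print(s[i],P.min(0).round(4),P.max(0).round(4),((P.min(0)+P.max(0))/2).round(4))
plan(None,0); print(proj('top',[[.512,-.414,.01]]))
E
```

```text
t: 1.0
tool_pos: [0.5132, -0.4129, 0.1604]
tool_rot: [1.965, 0.462, -1.966]
contact_force: [0.1, -0.5, -0.4]
opening: 0.0857
[104   0  64  11 610] [ 0.5778 -0.2739  0.01  ] [ 0.6038 -0.2274  0.0145] [ 0.5908 -0.2507  0.0122]
[124 126  28  26 571] [ 0.4863 -0.3025  0.01  ] [ 0.5073 -0.2809  0.0263] [ 0.4968 -0.2917  0.0181]
[ 255  157   46   46 1223] [ 0.4949 -0.4313  0.01  ] [ 0.5341 -0.3921  0.0207] [ 0.5145 -0.4117  0.0153]
[  66  202  105  114 2022] [ 0.3141 -0.3454  0.01  ] [ 0.4348 -0.2741  0.0172] [ 0.3745 -0.3098  0.0136]
pos [ 0.5122 -0.4139  0.1606] x-axis [-0.001  0.    -1.   ] yaw_y -63.7 q6 0.32
turn about x -63.7 t 1.05
[[414.94475801 223.87627318]]
```

View pics/w1.png

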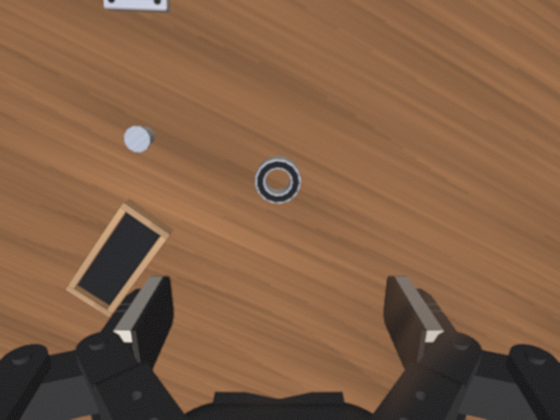

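```bash
python3 -m handwheel '[1,0.04,-0.001,-0.003,0,0,0, 1,0.08,-0.001,-0.003,0,0,0, 1,0.12,-0.001,-0.003,0,0,0, 1,0.14,-0.001,-0.003,0,0,0, 1,0.158,-0.001,-0.003,0,0,0, 1,0.158,-0.001,-0.003,0,0,0, 0.3,0.158,-0.001,-0.003,0,0,0, 0.3,0.158,-0.001,-0.003,0,0,0, 0.3,0.158,-0.001,-0.003,0,0,0, 0.3,0.158,-0.001,-0.003,0,0,0, 0.3,0.158,-0.001,-0.003,0,0,0, 0.3,0.158,-0.001,-0.003,0,0,0]' 50;  python3 - <<'E'
from h import *
im,d=ctrl.get_image('wrist'); cv2.imwrite('pics/w2.png',im); print(ctrl.get_obs()['opening'])
E
```

```text
t: 2.05
tool_pos: [0.5146, -0.4126, 0.0041]
tool_rot: [1.967, 0.457, -1.966]
contact_force: [0.7, 0.6, -0.4]
opening: 0.0256
0.02577777316650225
```

View pics/w2.png

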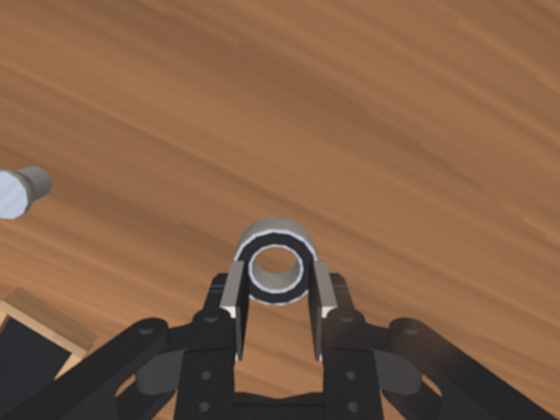

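```bash
python3 - <<'E'
from h import *
o=ctrl.get_obs(); im,d=ctrl.get_image('wrist'); C=cloud('wrist',d,o)
T=Ro.from_rotvec(o['tool_rot']).as_matrix()
L=(C-o['tool_pos'])@T
for uv in [(276,225),(242,270),(242,300),(238,330),(319,270),(319,300),(277,238),(277,296),(241,265),(277,265)]: print(uv,(L[uv[1],uv[0]]*1000).round(1), C[uv[1],uv[0]].round(4))
for x in (0,-.01,-.019,-.03): print(x,proj('wrist',[o['tool_pos']+T[:,0]*x],o))
# ring top
print(o['tool_pos'])
E
```

```text
(276, 225) [-166.3   -0.3  -80.3] [ 0.5863 -0.3765  0.1701]
(242, 270) [-35.5 -14.4 -10.9] [ 0.5179 -0.3947  0.0393]
(242, 300) [-53.4 -12.8  -8.6] [ 0.5165 -0.3971  0.0572]
(238, 330) [-61.2 -13.7  -1.9] [ 0.5101 -0.3993  0.065 ]
(319, 270) [-36.3  15.9 -11.4] [ 0.5317 -0.4217  0.0401]
(319, 300) [-57.3  13.7 -11.1] [ 0.5304 -0.4198  0.0611]
(277, 238) [-14.5  -0.6 -15.7] [ 0.5283 -0.405   0.0183]
(277, 296) [-14.7  -0.6  13.8] [ 0.5018 -0.418   0.0185]
(241, 265) [-31.9 -15.1 -11.3] [ 0.5179 -0.3939  0.0357]
(277, 265) [ 4.3 -0.7  7.3] [ 5.077e-01 -4.151e-01 -5.000e-04]
0 [[278.31225281 255.72972921]]
-0.01 [[278.3428187  265.06180624]]
-0.019 [[278.37330301 274.36783469]]
-0.03 [[278.41507515 287.11787755]]
[ 0.51450134 -0.41246428  0.00378809]
```

```bash
python3 - <<'E'
from h import *
o=ctrl.get_obs(); im,d=ctrl.get_image('wrist'); C=cloud('wrist',d,o)
T=Ro.from_rotvec(o['tool_rot']).as_matrix()
L=(C-o['tool_pos'])@T*1000
for r in range(250,300,4):
    print(r,[tuple(L[r,c].round(0).astype(int)) for c in range(228,254,4)])
cv2.imwrite('pics/w3.png',cv2.resize(im[200:360,180:380],None,fx=4,fy=3.75,interpolation=cv2.INTER_CUBIC))
E
```

```text
250 [(np.int64(4), np.int64(-25), np.int64(-1)), (np.int64(4), np.int64(-23), np.int64(-1)), (np.int64(2), np.int64(-21), np.int64(-2)), (np.int64(-15), np.int64(-17), np.int64(-10)), (np.int64(-15), np.int64(-15), np.int64(-10)), (np.int64(-15), np.int64(-14), np.int64(-10)), (np.int64(-16), np.int64(-12), np.int64(-11))]
254 [(np.int64(2), np.int64(-25), np.int64(0)), (np.int64(3), np.int64(-23), np.int64(1)), (np.int64(-12), np.int64(-19), np.int64(-7)), (np.int64(-15), np.int64(-17), np.int64(-8)), (np.int64(-15), np.int64(-15), np.int64(-8)), (np.int64(-15), np.int64(-14), np.int64(-8)), (np.int64(-15), np.int64(-12), np.int64(-8))]
258 [(np.int64(4), np.int64(-26), np.int64(3)), (np.int64(4), np.int64(-24), np.int64(3)), (np.int64(-15), np.int64(-19), np.int64(-6)), (np.int64(-16), np.int64(-17), np.int64(-6)), (np.int64(-15), np.int64(-16), np.int64(-6)), (np.int64(-15), np.int64(-14), np.int64(-6)), (np.int64(-14), np.int64(-12), np.int64(-6))]
262 [(np.int64(3), np.int64(-25), np.int64(5)), (np.int64(-29), np.int64(-19), np.int64(-11)), (np.int64(-29), np.int64(-17), np.int6
[... 2462 characters left out ...]
nt64(-15), np.int64(-12), np.int64(10))]
294 [(np.int64(-53), np.int64(-18), np.int64(-11)), (np.int64(-53), np.int64(-16), np.int64(-11)), (np.int64(-53), np.int64(-15), np.int64(-11)), (np.int64(-53), np.int64(-14), np.int64(-11)), (np.int64(-46), np.int64(-13), np.int64(-6)), (np.int64(-31), np.int64(-13), np.int64(3)), (np.int64(-15), np.int64(-12), np.int64(13))]
298 [(np.int64(-56), np.int64(-17), np.int64(-11)), (np.int64(-57), np.int64(-16), np.int64(-12)), (np.int64(-57), np.int64(-14), np.int64(-12)), (np.int64(-55), np.int64(-13), np.int64(-11)), (np.int64(-46), np.int64(-13), np.int64(-5)), (np.int64(-30), np.int64(-13), np.int64(5)), (np.int64(-15), np.int64(-12), np.int64(15))]
```

View pics/w3.png

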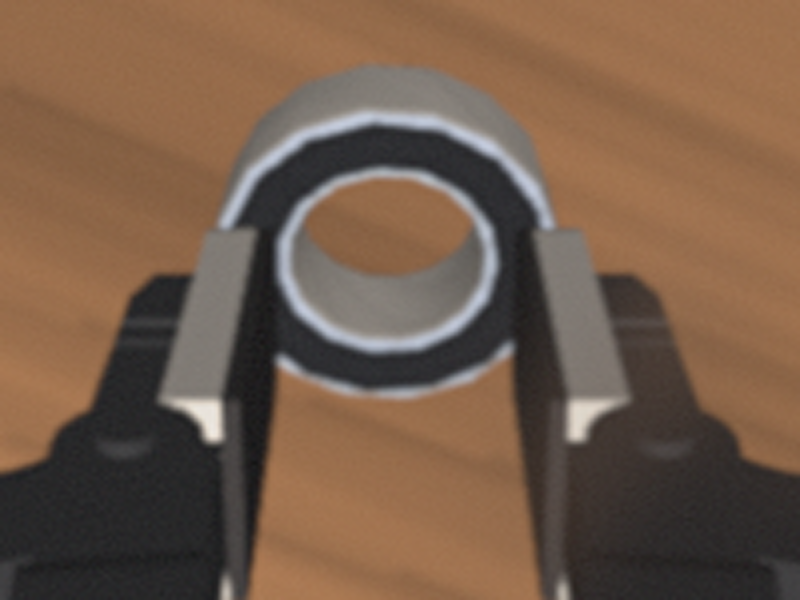

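The picture shows the ring centred at (276,265). The finger ends stop at row 262, about 28 mm behind the stated TCP and 14 mm above the ring, so the fingers closed over nothing. I'll reopen and go lower step by step, watching force and depth.

```bash
python3 -m handwheel '[0.75,0,0,0,0,0,0, 0.75,0,0,0,0,0,0, 0.75,0,0,0,0,0,0, 0.75,0,0,0,0,0,0, 0.75,0.007,0,0,0,0,0, 0.75,0.014,0,0,0,0,0, 0.75,0.018,0,0,0,0,0, 0.75,0.02,0,0,0,0,0, 0.75,0.02,0,0,0,0,0]' 50;  python3 - <<'E'
from h import *
o=ctrl.get_obs();im,d=ctrl.get_image('wrist'); cv2.imwrite('pics/w4.png',im); print(o['opening'],o['tool_pos'],o['contact_force'])
C=cloud('wrist',d,o)
T=Ro.from_rotvec(o['tool_rot']).as_matrix()
L=(C-o['tool_pos'])@T*1000
m=(abs(L[...,2]+11)<2)&(abs(L[...,1])>20)&(abs(L[...,1])<50)&(L[...,0]>-60); print('finger tip x', np.percentile(L[m][:,0],[50,90,97,99]), C[m][:,2].min())
s=(d>.1)&(C[...,2]<.03); print('bench z',np.median(C[150:200,200:350,2]))
E
```

```text
t: 2.95
tool_pos: [0.5134, -0.4115, -0.0184]
tool_rot: [1.967, 0.46, -1.969]
contact_force: [0.0, -0.4, 0.1]
opening: 0.0642
0.0642191501930316 [ 0.5134178  -0.41151943 -0.01840677] [ 0.01993664 -0.42829829  0.06645355]
finger tip x [-37.67109964 -18.44076567 -18.00011958 -17.69475261] -0.0016391055017143108
bench z 0.00042194368849127195
```

View pics/w4.png

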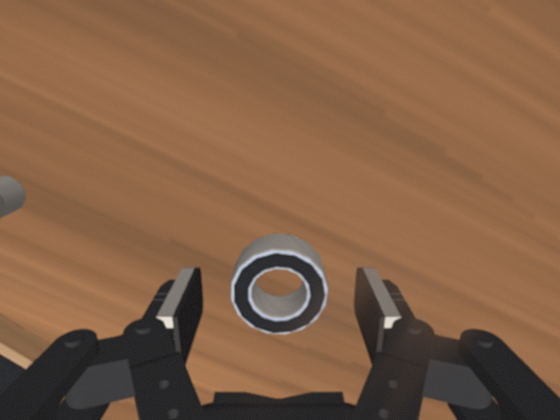

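```bash
python3 -m handwheel '[0.75,0.004,0,0,0,0,0, 0.75,0.007,0,0,0,0,0, 0.3,0.007,0,0,0,0,0, 0.3,0.007,0,0,0,0,0, 0.3,0.007,0,0,0,0,0, 0.3,0.007,0,0,0,0,0, 0.3,0.007,0,0,0,0,0, 0.3,0.007,0,0,0,0,0]' 50;  python3 - <<'E'
from h import *
o=ctrl.get_obs();im,d=ctrl.get_image('wrist'); cv2.imwrite('pics/w5.png',im); print(o['opening'],o['tool_pos'],o['contact_force'])
C=cloud('wrist',d,o)
T=Ro.from_rotvec(o['tool_rot']).as_matrix()
L=(C-o['tool_pos'])@T*1000
for r in range(255,310,4):
    print(r,[tuple(int(v) for v in L[r,c].round(0)) for c in (224,228,232,236)])
E
```

```text
t: 3.67
tool_pos: [0.5142, -0.4122, -0.0239]
tool_rot: [1.967, 0.458, -1.967]
contact_force: [-0.4, -0.3, -0.1]
opening: 0.0378
0.03777755850834916 [ 0.51415643 -0.41224173 -0.02390634] [-0.43252797 -0.25923382 -0.09601213]
255 [(-25, -23, -12), (-25, -21, -12), (-24, -20, -12), (-24, -18, -12)]
259 [(-24, -23, -10), (-24, -21, -10), (-25, -20, -11), (-25, -18, -11)]
263 [(-29, -22, -11), (-30, -21, -11), (-29, -19, -11), (-24, -18, -8)]
267 [(-33, -22, -11), (-34, -20, -11), (-31, -19, -10), (-30, -17, -10)]
271 [(-37, -21, -11), (-37, -20, -11), (-31, -19, -8), (-37, -17, -11)]
275 [(-40, -21, -11), (-39, -19, -11), (-31, -19, -6), (-42, -16, -12)]
279 [(-43, -20, -11), (-43, -19, -11), (-37, -18, -8), (-42, -16, -11)]
283 [(-46, -20, -11), (-43, -19, -10), (-40, -18, -8), (-42, -16, -9)]
287 [(-48, -20, -11), (-45, -19, -9), (-42, -18, -7), (-43, -16, -7)]
291 [(-51, -19, -11), (-44, -19, -7), (-43, -18, -6), (-43, -16, -6)]
295 [(-53, -19, -10), (-45, -19, -6), (-42, -18, -4), (-43, -16, -4)]
299 [(-55, -19, -10), (-45, -19, -4), (-43, -18, -2), (-43, -16, -2)]
303 [(-55, -19, -9), (-47, -19, -3), (-43, -18, -1), (-44, -16, -1)]
307 [(-55, -19, -7), (-46, -19, -1), (-43, -18, 1), (-43, -16, 1)]
```

View pics/w5.png

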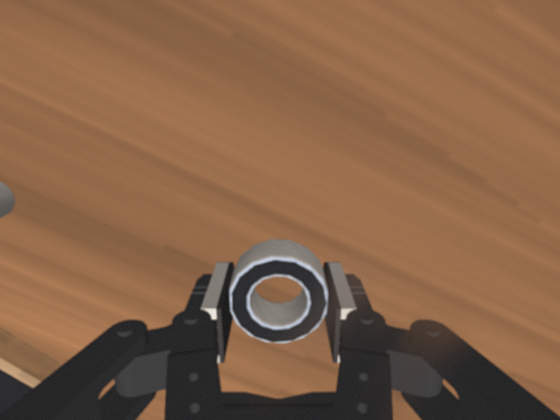

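Gripped: opening 37.8 mm, with the ring centred between the pads at (278,300). Now lift and move to just short of the thin post.

```bash
python3 - <<'E'
from h import *
plan([0.575,-0.06,0.1],-63.8)
E
```

```text
pos [ 0.5142 -0.4123 -0.0239] x-axis [ 0. -0. -1.] yaw_y -63.8 q6 0.32
shift mm [-123.9 -289.1 -210.3]
turn about x 0.0 t 3.7167
```

```bash
python3 -m handwheel '[0.3,-0.03,0,0,0,0,0, 0.3,-0.07,0,0,0,0,0, 0.3,-0.1,-0.015,-0.01,0,0,0, 0.3,-0.124,-0.045,-0.03,0,0,0, 0.3,-0.124,-0.078,-0.054,0,0,0, 0.3,-0.124,-0.111,-0.078,0,0,0, 0.3,-0.124,-0.144,-0.102,0,0,0, 0.3,-0.124,-0.177,-0.126,0,0,0, 0.3,-0.124,-0.21,-0.15,0,0,0, 0.3,-0.124,-0.243,-0.174,0,0,0, 0.3,-0.124,-0.27,-0.195,0,0,0, 0.3,-0.124,-0.289,-0.21,0,0,0]'; python3 -m handwheel '[0.3,0,0,0,0,0,0, 0.3,0,0,0,0,0,0]'
cat > look.py <<'E'
from h import *
import sys
o=ctrl.get_obs(); im,d=ctrl.get_image('wrist'); cv2.imwrite(f'pics/{sys.argv[1]}.png',im)
lo,hi=float(sys.argv[2]),float(sys.argv[3])
C=cloud('wrist',d,o); m=(C[...,2]>lo)&(C[...,2]<hi)&(d>0.15)
n,l,s,c=cv2.connectedComponentsWithStats(m.astype('uint8'))
for i in range(1,n):
    if s[i,4]>60:
        P=C[l==i]; r=cv2.minAreaRect((P[:,:2]*1000).astype('float32')); print('px',s[i],'bbox mid',((P.min(0)+P.max(0))/2).round(4),'rect c',np.round(r[0],1),'size',np.round(r[1],1),'ang',round(r[2],1),'zmed',np.median(P[:,2]).round(4))
print('opening',o['opening']); plan(None,0)
E
python3 look.py w6 0.007 0.06
```

```text
t: 4.72
tool_pos: [0.5746, -0.057, 0.0998]
tool_rot: [1.966, 0.461, -1.966]
contact_force: [-0.3, -0.4, -0.9]
opening: 0.0375
t: 4.88
tool_pos: [0.5746, -0.059, 0.0997]
tool_rot: [1.965, 0.461, -1.966]
contact_force: [-0.4, -0.1, -0.8]
opening: 0.0376
px [  206     0   144   144 11795] bbox mid [ 0.6533 -0.0195  0.0227] rect c [654.7 -19.5] size [70.6 70.2] ang 61.4 zmed 0.0123
px [190 152  31  31 749] bbox mid [ 0.5744 -0.0019  0.0166] rect c [575.   -2.1] size [21.2 19.4] ang 73.2 zmed 0.016
px [   0  156  115  132 3902] bbox mid [0.4814 0.0877 0.0118] rect c [481.1  88.5] size [78.9 79.5] ang 88.4 zmed 0.0135
px [ 469  229   77   64 4031] bbox mid [ 0.6104 -0.2348  0.0218] rect c [ 610.5 -240.3] size [50.6 51.5] ang 22.9 zmed 0.0132
px [ 218  317   77   70 3412] bbox mid [ 0.436  -0.1069  0.023 ] rect c [ 446.2 -100.3] size [70.1 64.5] ang 29.9 zmed 0.0126
opening 0.03758940413892342
pos [ 0.5745 -0.06    0.0998] x-axis [-0. -0. -1.] yaw_y -63.7 q6 0.88
turn about x -63.7 t 4.9333
```

View pics/w6.png

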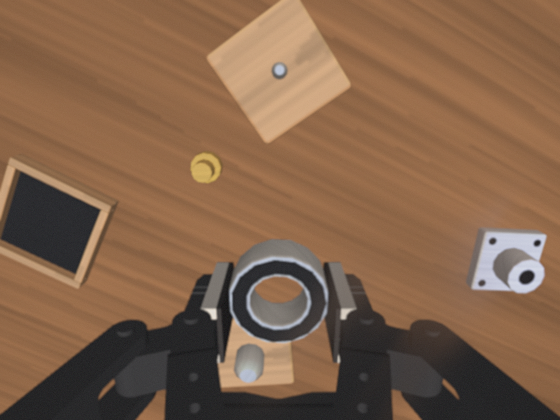

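```bash
python3 - <<'E'
from h import *
print(at_z('wrist',[(279.5,70)],0.036))
plan([0.655,-0.0195,0.1],-63.8)
E
```

```text
[[ 0.65463258 -0.02126082  0.036     ]]
pos [ 0.5745 -0.06    0.0998] x-axis [-0. -0. -1.] yaw_y -63.7 q6 0.88
shift mm [ -0.2  -0.7 -90.1]
turn about x 0.1 t 4.9333
```

```bash
python3 -m handwheel '[0.3,0,0,-0.035,0,0,0, 0.3,0.01,0,-0.07,0,0,0, 0.3,0.03,0,-0.09,0,0,0, 0.3,0.06,0,-0.09,0,0,0, 0.3,0.06,0,-0.09,0,0,0]'; python3 - <<'E'
from h import *
o=ctrl.get_obs();im,d=ctrl.get_image('wrist'); cv2.imwrite('pics/w7.png',cv2.resize(im[180:400,140:420],None,fx=2.5,fy=2.5)); plan([0.6547,-0.0203,-0.011],-63.8)
E
```

```text
t: 5.35
tool_pos: [0.6516, -0.021, 0.0333]
tool_rot: [1.959, 0.461, -1.979]
contact_force: [-2.7, -0.2, -3.2]
opening: 0.0378
pos [ 0.652  -0.0212  0.0355] x-axis [-0.009  0.001 -1.   ] yaw_y -63.9 q6 0.97
shift mm [46.5  0.6 -3.2]
turn about x -0.1 t 5.4
```

View pics/w7.png

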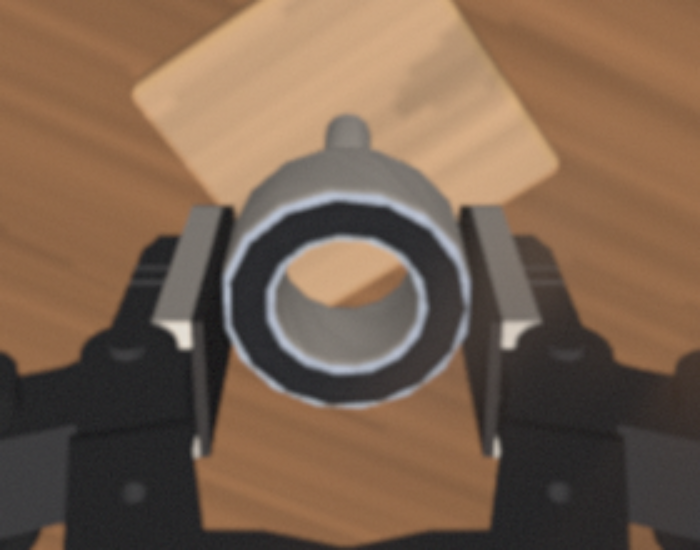

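```bash
python3 -m handwheel '[0.3,0,0,0,0,0,0, 0.3,0.015,0,0,0,0,0, 0.3,0.03,0,0,0,0,0, 0.3,0.04,0,0,0,0,0, 0.3,0.045,0,0,0,0,0, 0.3,0.05,0,0,0,0,0, 0.3,0.05,0,0,0,0,0, 0.3,0.05,0,0,0,0,0]'; python3 - <<'E'
from h import *
o=ctrl.get_obs();im,d=ctrl.get_image('wrist'); cv2.imwrite('pics/w8.png',cv2.resize(im[180:400,140:420],None,fx=2.5,fy=2.5)); plan([0.6547,-0.0203,-0.011],-63.8)
C=cloud('wrist',d,o); print(C[330:338,270:286,2].round(4)[::3,::5]);print(o['contact_force'])
E
```

```text
t: 6.07
tool_pos: [0.6556, -0.0203, -0.01]
tool_rot: [1.967, 0.458, -1.967]
contact_force: [-0.0, -0.3, -0.3]
opening: 0.0377
pos [ 0.6559 -0.0204 -0.0096] x-axis [ 0.001 -0.    -1.   ] yaw_y -63.8 q6 0.97
shift mm [ 1.4 -0.6  1. ]
turn about x 0.0 t 6.1167
[[0.0331 0.033  0.0327 0.0321]
 [0.0334 0.0329 0.0327 0.0333]
 [0.033  0.0327 0.032  0.0326]]
[-0.04341587 -0.3079956  -0.33762054]
```

View pics/w8.png

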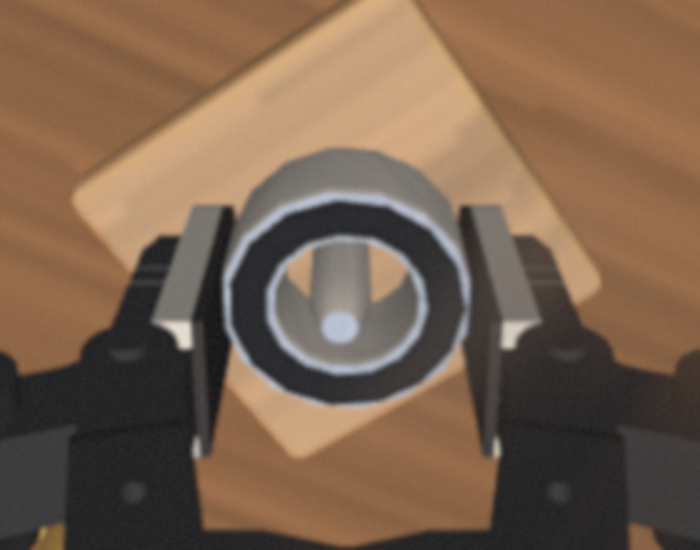

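The post tip stands inside the bore, and the ring is 2–3 mm above the seat. Lower it the rest of the way, let go and lift.

```bash
python3 -m handwheel '[0.3,0.0015,0,0,0,0,0, 0.3,0.0015,0,0,0,0,0, 0.8,0.0015,0,0,0,0,0, 0.8,0.0015,0,0,0,0,0, 0.8,0.0015,0,0,0,0,0, 0.8,0.0015,0,0,0,0,0, 0.8,-0.02,0,0,0,0,0, 0.8,-0.06,0,0,0,0,0, 1,-0.1,0,0.01,0,0,0, 1,-0.12,0,0.03,0,0,0, 1,-0.13,0,0.05,0,0,0, 1,-0.13,0,0.05,0,0,0]'; python3 -m handwheel '[1,0,0,0,0,0,0]'; python3 look.py w9 0.016 0.06; python3 - <<'E'
from h import *
plan([0.58,0.16,0.14],-63.8)
E
```

```text
t: 7.12
tool_pos: [0.611, -0.0439, 0.1244]
tool_rot: [1.971, 0.454, -1.961]
contact_force: [0.2, 0.7, -0.6]
opening: 0.0855
t: 7.2
tool_pos: [0.6109, -0.0428, 0.1212]
tool_rot: [1.97, 0.457, -1.965]
contact_force: [0.3, 0.6, -1.0]
opening: 0.0858
px [  73    0   82   58 1837] bbox mid [0.6727 0.1123 0.0183] rect c [668.1 108.8] size [36.1 55.1] ang 25.0 zmed 0.0183
px [ 250  101   57   58 1928] bbox mid [ 0.6563 -0.0203  0.0246] rect c [656.5 -20.3] size [39.1 38.8] ang 26.3 zmed 0.0304
px [270 123  14  17 183] bbox mid [ 0.655  -0.0197  0.0268] rect c [655.1 -19.7] size [9.5 9.4] ang 76.1 zmed 0.0333
px [199 206  20  21 308] bbox mid [ 0.5743 -0.0019  0.0214] rect c [574.2  -1.7] size [13.4 13.5] ang 60.2 zmed 0.024
px [ 470  280   44   41 1263] bbox mid [ 0.6106 -0.2406  0.0264] rect c [ 610.9 -240.6] size [27.8 28.1] ang 35.3 zmed 0.034
px [237 366  27  29 613] bbox mid [ 0.4468 -0.0967  0.0268] rect c [448.2 -95.5] size [16.9 23.5] ang 22.1 zmed 0.0297
opening 0.08584223096269497
pos [ 0.6106 -0.0424  0.1199] x-axis [ 0.  0. -1.] yaw_y -63.8 q6 0.92
turn about x -63.8 t 7.25
pos [ 0.6106 -0.0424  0.1199] x-axis [ 0.  0. -1.] yaw_y -63.8 q6 0.92
shift mm [ -20.1 -195.1  -62. ]
turn about x 0.0 t 7.25
```

View pics/w9.png

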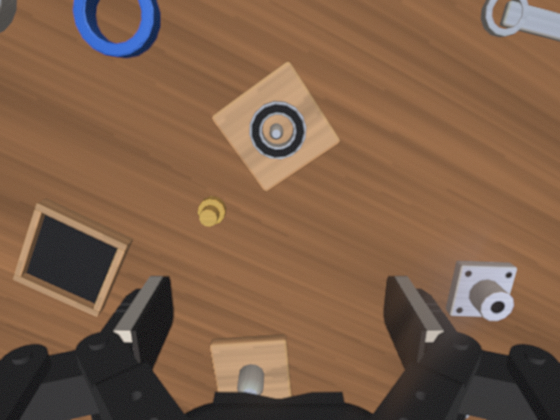

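The small bearing sits flat on the thin post: ring (278,130), top at 30 mm, centred within 2 mm. Next, the large bearing.

```bash
python3 -m handwheel '[1,-0.005,-0.035,-0.01,0,0,0, 1,-0.01,-0.07,-0.02,0,0,0, 1,-0.015,-0.105,-0.03,0,0,0, 1,-0.02,-0.14,-0.04,0,0,0, 1,-0.02,-0.17,-0.05,0,0,0, 1,-0.02,-0.195,-0.06,0,0,0, 1,-0.02,-0.195,-0.06,0,0,0, 1,-0.02,-0.195,-0.06,0,0,0]'; python3 look.py w10 0.012 0.06
```

```text
t: 7.92
tool_pos: [0.5776, 0.1605, 0.1384]
tool_rot: [1.963, 0.461, -1.968]
contact_force: [0.3, 0.6, 0.2]
opening: 0.0857
px [ 218   37   76   78 2540] bbox mid [0.6473 0.2138 0.0167] rect c [647.5 214. ] size [54.2 55.7] ang 25.6 zmed 0.0184
px [ 355   64   76   75 2520] bbox mid [0.6775 0.1137 0.0167] rect c [677.5 113.5] size [54.4 55.9] ang 26.3 zmed 0.0185
px [ 457  146  103  105 5135] bbox mid [ 0.6554 -0.0185  0.0248] rect c [654.7 -18.7] size [68.7 69.5] ang 60.5 zmed 0.0135
px [ 246  261  114   98 1962] bbox mid [0.4816 0.089  0.0142] rect c [481.3  88.7] size [78.2 79. ] ang 88.1 zmed 0.0143
px [430 260  23  24 345] bbox mid [ 5.755e-01 -2.000e-04  1.900e-02] rect c [575.2   0. ] size [16.3 15.9] ang 20.8 zmed 0.0233
px [  32  262   47   78 1657] bbox mid [0.3909 0.2973 0.0182] rect c [390.9 297.8] size [84.1 22.2] ang 1.0 zmed 0.0218
opening 0.0856572587576537
pos [0.5779 0.1594 0.1385] x-axis [-0.002 -0.001 -1.   ] yaw_y -63.7 q6 1.26
turn about x -63.7 t 7.9667
```

View pics/w10.png

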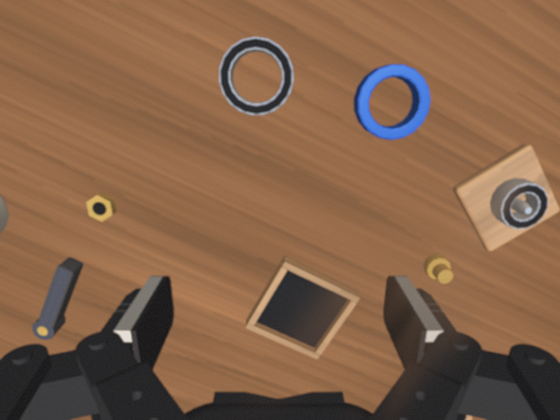

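```bash
python3 - <<'E'
from h import *
plan([0.6473,0.2138,-0.026],-63.8)
E
```

```text
pos [0.5779 0.1594 0.1385] x-axis [-0.002 -0.001 -1.   ] yaw_y -63.7 q6 1.26
shift mm [164.3 -18.  -86.7]
turn about x 0.1 t 7.9667
```

```bash
python3 -m handwheel '[1,0.01,-0.009,-0.038,0,0,0, 1,0.02,-0.018,-0.075,0,0,0, 1,0.04,-0.018,-0.086,0,0,0, 1,0.08,-0.018,-0.086,0,0,0, 1,0.115,-0.018,-0.086,0,0,0, 1,0.14,-0.018,-0.086,0,0,0, 1,0.155,-0.018,-0.086,0,0,0, 1,0.164,-0.018,-0.086,0,0,0, 1,0.164,-0.018,-0.086,0,0,0, 0.5,0.164,-0.018,-0.086,0,0,0, 0.5,0.164,-0.018,-0.086,0,0,0, 0.5,0.164,-0.018,-0.086,0,0,0]' 60; python3 -m handwheel '[0.5,0,0,0,0,0,0, 0.5,0,0,0,0,0,0, 0.5,0,0,0,0,0,0]'; python3 look.py w11 0.012 0.03
```

```text
t: 8.97
tool_pos: [0.6498, 0.2136, -0.0206]
tool_rot: [1.972, 0.458, -1.962]
contact_force: [3.0, 0.9, 2.4]
opening: 0.0528
t: 9.22
tool_pos: [0.6499, 0.2137, -0.0207]
tool_rot: [1.972, 0.458, -1.961]
contact_force: [0.1, -0.6, 6.5]
opening: 0.0527
px [451 282  38  44 360] bbox mid [0.6796 0.1398 0.0152] rect c [679.7 140. ] size [ 4.8 23.4] ang 87.3 zmed 0.0139
px [ 216  297  123   61 2732] bbox mid [0.6385 0.2085 0.0162] rect c [635.4 207.1] size [27.1 49.9] ang 27.2 zmed 0.0181
px [ 510  303   50   79 1459] bbox mid [0.6781 0.0972 0.0162] rect c [678.8  96.2] size [37.4 17.5] ang 9.9 zmed 0.0168
opening 0.05267849357252193
pos [ 0.6499  0.2136 -0.0207] x-axis [ 0.005  0.001 -1.   ] yaw_y -63.8 q6 1.32
turn about x -63.8 t 9.2667
```

View pics/w11.png

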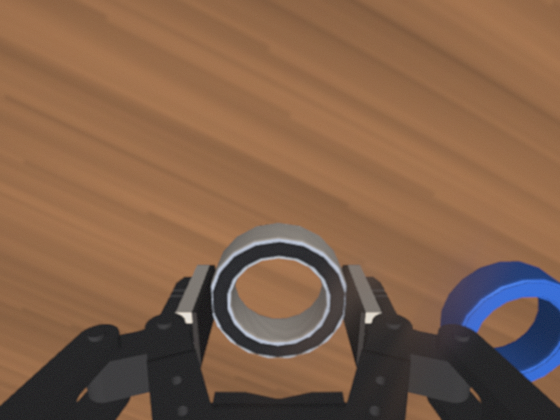

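```bash
python3 - <<'E'
from h import *
plan([0.385,-0.125,0.13],-63.8)
E
```

```text
pos [ 0.6499  0.2136 -0.0207] x-axis [ 0.005  0.001 -1.   ] yaw_y -63.8 q6 1.32
shift mm [-152.4  186.9  386.5]
turn about x 0.0 t 9.2667
```

```bash
python3 -m handwheel '[0.5,-0.03,0,0,0,0,0, 0.5,-0.06,0,0,0,0,0, 0.5,-0.1,0,0,0,0,0, 0.5,-0.13,0.01,0.02,0,0,0, 0.5,-0.15,0.025,0.05,0,0,0, 0.5,-0.155,0.041,0.085,0,0,0, 0.5,-0.155,0.058,0.12,0,0,0, 0.5,-0.155,0.075,0.155,0,0,0, 0.5,-0.155,0.092,0.19,0,0,0, 0.5,-0.155,0.109,0.225,0,0,0, 0.5,-0.155,0.126,0.26,0,0,0, 0.5,-0.155,0.143,0.295,0,0,0]';python3 -m handwheel '[0.5,0,0.017,0.035,0,0,0, 0.5,0,0.033,0.07,0,0,0, 0.5,0,0.044,0.091,0,0,0, 0.5,0,0.044,0.091,0,0,0, 0.5,0,0.044,0.091,0,0,0]'; python3 look.py w12 0.007 0.06
```

```text
t: 10.27
tool_pos: [0.4445, -0.0464, 0.131]
tool_rot: [1.967, 0.459, -1.966]
contact_force: [1.2, -1.1, -0.7]
opening: 0.0526
t: 10.68
tool_pos: [0.3833, -0.1259, 0.1312]
tool_rot: [1.97, 0.455, -1.968]
contact_force: [0.7, 0.0, -2.1]
opening: 0.0527
px [ 59   0  41  17 360] bbox mid [0.4468 0.062  0.0118] rect c [442.7  60.5] size [10.9 26.5] ang 24.3 zmed 0.0138
px [520   0  40  24 829] bbox mid [ 0.5876 -0.2393  0.0129] rect c [ 589.3 -238.9] size [14.1 32.1] ang 23.3 zmed 0.0123
px [ 228   51  100  103 8847] bbox mid [ 0.4444 -0.0971  0.0237] rect c [444.2 -97. ] size [70.5 70.3] ang 31.2 zmed 0.0124
px [513 145  38  28 788] bbox mid [ 0.4967 -0.2908  0.0168] rect c [ 496.4 -290.9] size [21.3 21.1] ang 39.5 zmed 0.0243
px [ 396  222  130  113 4158] bbox mid [ 0.3774 -0.3093  0.012 ] rect c [ 375.3 -309. ] size [ 51.8 112.9] ang 78.3 zmed 0.0114
px [427 309  23  13  72] bbox mid [ 0.3386 -0.3126  0.0077] rect c [ 340.2 -312.1] size [11.2 21.3] ang 41.2 zmed 0.0073
px [  0 364  36  41 776] bbox mid [0.0869 0.0269 0.0162] rect c [91.2 31.3] size [29.  45.1] ang 66.0 zmed 0.0116
opening 0.05269224118915435
pos [ 0.3838 -0.1253  0.1312] x-axis [ 0.001 -0.    -1.   ] yaw_y -63.8 q6 0.61
turn about x -63.8 t 10.7333
```

View pics/w12.png

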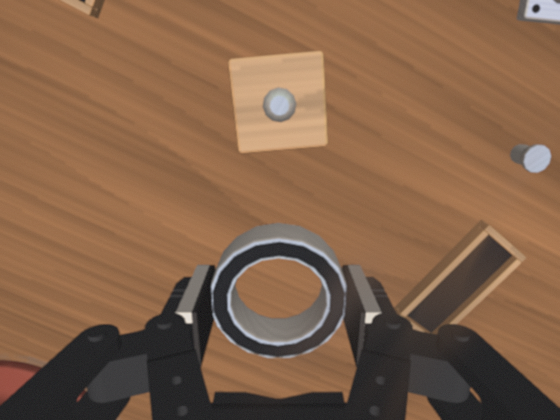

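```bash
python3 - <<'E'
from h import *
plan([0.446,-0.096,-0.0087],-63.8)
E
```

```text
pos [ 0.3838 -0.1253  0.1312] x-axis [ 0.001 -0.    -1.   ] yaw_y -63.8 q6 0.61
shift mm [140.    1.1 -68.6]
turn about x -0.0 t 10.7333
```

```bash
python3 -m handwheel '[0.5,0.02,0,-0.03,0,0,0, 0.5,0.05,0.001,-0.06,0,0,0, 0.5,0.08,0.001,-0.069,0,0,0, 0.5,0.095,0.001,-0.069,0,0,0, 0.5,0.1,0.001,-0.069,0,0,0, 0.5,0.11,0.001,-0.069,0,0,0, 0.5,0.12,0.001,-0.069,0,0,0, 0.5,0.13,0.001,-0.069,0,0,0, 0.5,0.137,0.001,-0.069,0,0,0, 0.5,0.137,0.001,-0.069,0,0,0]'; python3 - <<'E'
from h import *
o=ctrl.get_obs();im,d=ctrl.get_image('wrist'); cv2.imwrite('pics/w13.png',cv2.resize(im[180:400,140:420],None,fx=2.5,fy=2.5)); plan([0.446,-0.096,-0.0087],-63.8)
C=cloud('wrist',d,o); print(C[350:354,270:286:5,2].round(4));print(o['contact_force'])
E
```

```text
t: 11.57
tool_pos: [0.4451, -0.0953, -0.0073]
tool_rot: [1.966, 0.459, -1.97]
contact_force: [-0.3, -0.4, -2.1]
opening: 0.0527
pos [ 0.4457 -0.0956 -0.0066] x-axis [-0.001  0.    -1.   ] yaw_y -63.8 q6 0.74
shift mm [ 2.1  0.5 -0.1]
turn about x 0.0 t 11.6167
[[0.0321 0.0327 0.0323 0.0326]
 [0.0326 0.0324 0.0316 0.0317]
 [0.0322 0.031  0.0322 0.0329]
 [0.0324 0.0312 0.0328 0.0326]]
[-0.25005664 -0.42261819 -2.07447792]
```

View pics/w13.png

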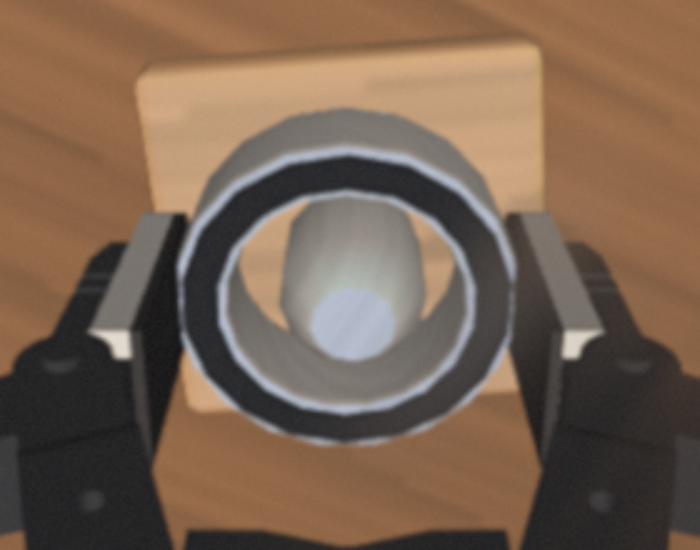

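The post is inside the bore, with the ring about 2 mm high. Lower, release, lift and check.

```bash
python3 -m handwheel '[0.5,0.002,0,0,0,0,0, 0.5,0.002,0,0,0,0,0, 1,0.002,0,0,0,0,0, 1,0.002,0,0,0,0,0, 1,0.002,0,0,0,0,0, 1,0.002,0,0,0,0,0, 1,-0.02,0,0,0,0,0, 1,-0.06,0,0,0,0,0, 1,-0.1,0.01,0.01,0,0,0, 1,-0.14,0.03,0.03,0,0,0, 1,-0.15,0.04,0.05,0,0,0, 1,-0.15,0.04,0.05,0,0,0]'; python3 -m handwheel '[1,0,0,0,0,0,0]'; python3 look.py w14 0.016 0.06; python3 - <<'E'
from h import *
plan([0.545,-0.265,0.13],-63.8)
E
```

```text
t: 12.62
tool_pos: [0.4208, -0.1578, 0.1503]
tool_rot: [1.972, 0.446, -1.959]
contact_force: [0.7, 0.4, 0.4]
opening: 0.0854
t: 12.7
tool_pos: [0.4197, -0.1548, 0.1458]
tool_rot: [1.971, 0.454, -1.964]
contact_force: [-0.1, 1.4, -0.3]
opening: 0.0854
px [ 477    0   51   35 1462] bbox mid [ 0.6086 -0.241   0.0265] rect c [ 607.1 -241.4] size [22.4 28.3] ang 19.9 zmed 0.0341
px [ 187   92   75   74 2569] bbox mid [ 0.4451 -0.0968  0.0245] rect c [445.3 -96.8] size [55.  55.2] ang 69.4 zmed 0.0302
px [208 114  33  34 836] bbox mid [ 0.4444 -0.0971  0.0274] rect c [444.3 -97.1] size [23.3 23.2] ang 75.5 zmed 0.0336
px [455 166  29  26 561] bbox mid [ 0.4967 -0.2904  0.0227] rect c [ 496.6 -290.3] size [20.5 21.9] ang 19.4 zmed 0.0244
opening 0.08535893665553122
pos [ 0.419  -0.1537  0.1441] x-axis [ 0.001  0.    -1.   ] yaw_y -63.8 q6 0.6
turn about x -63.8 t 12.75
pos [ 0.419  -0.1537  0.1441] x-axis [ 0.001  0.    -1.   ] yaw_y -63.8 q6 0.6
shift mm [ 14.2 155.5 -64. ]
turn about x -0.0 t 12.75
```

View pics/w14.png

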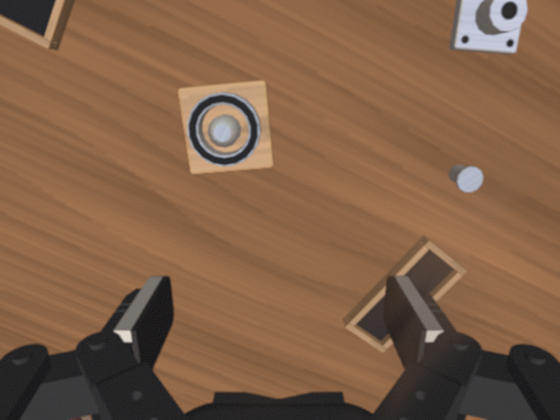

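```bash
python3 - <<'E'
from h import *
plan([0.611,-0.2405,-0.012],-63.8)
E
```

```text
pos [ 0.419  -0.1537  0.1441] x-axis [ 0.001  0.    -1.   ] yaw_y -63.8 q6 0.6
shift mm [ 156.2  162.6 -133.9]
turn about x -0.0 t 12.75
```

```bash
python3 -m handwheel '[1,0.005,0.03,-0.024,0,0,0, 1,0.015,0.06,-0.049,0,0,0, 1,0.025,0.09,-0.074,0,0,0, 1,0.035,0.12,-0.099,0,0,0, 1,0.045,0.15,-0.123,0,0,0, 1,0.06,0.163,-0.134,0,0,0, 1,0.08,0.163,-0.134,0,0,0, 1,0.08,0.163,-0.134,0,0,0]'; python3 -m handwheel '[1,0.03,0,0,0,0,0, 0.8,0.055,0,0,0,0,0, 0.8,0.07,0,0,0,0,0, 0.8,0.076,0,0,0,0,0, 0.8,0.076,0,0,0,0,0, 0.8,0.076,0,0,0,0,0]'; python3 look.py w15 0.007 0.06;
```

```text
t: 13.42
tool_pos: [0.6084, -0.2376, 0.0562]
tool_rot: [1.96, 0.469, -1.979]
contact_force: [-0.5, 0.1, -0.7]
opening: 0.0851
t: 13.92
tool_pos: [0.6116, -0.2404, -0.0113]
tool_rot: [1.967, 0.458, -1.966]
contact_force: [0.4, 0.0, 0.6]
opening: 0.0684
px [ 222  223  119  108 7734] bbox mid [ 0.6102 -0.241   0.0151] rect c [ 610.4 -241.1] size [50.6 50.2] ang 23.4 zmed 0.0124
px [194 272   4  47 102] bbox mid [ 0.5951 -0.2102  0.0223] rect c [ 595.1 -210.2] size [18.8  0.7] ang 26.0 zmed 0.0219
px [359 274   4  45  95] bbox mid [ 0.6245 -0.272   0.0229] rect c [ 624.4 -271.9] size [17.9  0.7] ang 26.8 zmed 0.022
opening 0.06844389226853002
pos [ 0.6123 -0.2409 -0.0103] x-axis [ 0.002 -0.001 -1.   ] yaw_y -63.8 q6 0.62
turn about x -63.8 t 13.9667
```

View pics/w15.png

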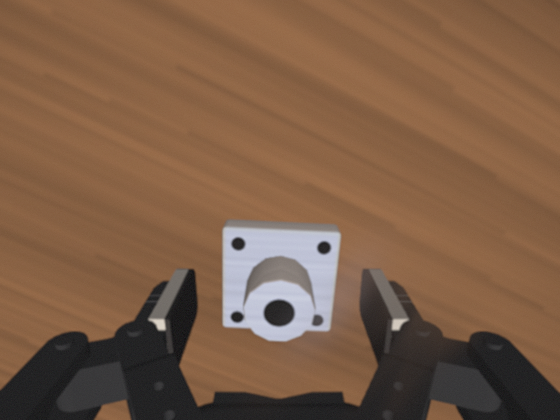

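```bash
python3 -m handwheel '[0.2,0,0,0,0,0,0, 0.2,0,0,0,0,0,0, 0.2,0,0,0,0,0,0, 0.2,0,0,0,0,0,0, 0.2,0,0,0,0,0,0, 0.2,0,0,0,0,0,0, 0.2,0,0,0,0,0,0, 0.2,0,0,0,0,0,0]' 60; python3 look.py w16 0.007 0.014;
```

```text
t: 14.63
tool_pos: [0.6123, -0.2411, -0.0105]
tool_rot: [1.968, 0.457, -1.965]
contact_force: [-0.9, -0.1, 5.3]
opening: 0.026
px [ 222  222  118   53 4386] bbox mid [ 0.6229 -0.2361  0.0105] rect c [ 624.3 -235.8] size [22.7 50.8] ang 26.2 zmed 0.0123
opening 0.026033928421066582
pos [ 0.6122 -0.2411 -0.0105] x-axis [ 0.002 -0.001 -1.   ] yaw_y -63.8 q6 0.62
turn about x -63.8 t 14.6833
```

View pics/w16.png

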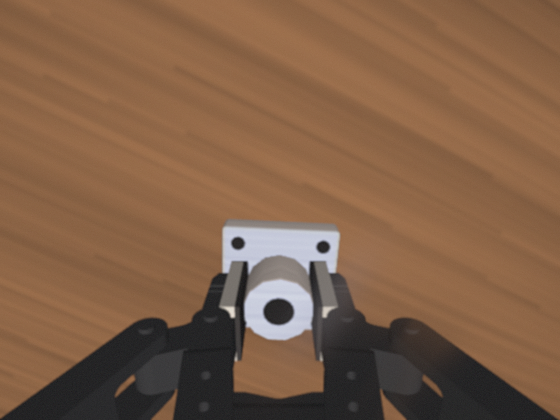

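```bash
python3 - <<'E'
from h import *
plan([0.482,0.089,0.09],-88.5)
E
```

```text
pos [ 0.6122 -0.2411 -0.0105] x-axis [ 0.002 -0.001 -1.   ] yaw_y -63.8 q6 0.62
shift mm [-101.1 -353.5  -29.2]
turn about x 24.7 t 14.6833
```

```bash
python3 -m handwheel '[0.2,-0.03,0,0,0,0,0, 0.2,-0.06,-0.01,0,0,0,0, 0.2,-0.09,-0.04,-0.003,5,0,0, 0.2,-0.101,-0.08,-0.006,10,0,0, 0.2,-0.101,-0.12,-0.009,15,0,0, 0.2,-0.101,-0.16,-0.012,20,0,0, 0.2,-0.101,-0.2,-0.015,24.7,0,0, 0.2,-0.101,-0.24,-0.018,24.7,0,0, 0.2,-0.101,-0.28,-0.021,24.7,0,0, 0.2,-0.101,-0.32,-0.025,24.7,0,0, 0.2,-0.101,-0.354,-0.029,24.7,0,0, 0.2,-0.101,-0.354,-0.029,24.7,0,0]'; python3 -m handwheel '[0.2,0,0,0,0,0,0, 0.2,0,0,0,0,0,0]'; python3 look.py w17 0.007 0.03; python3 - <<'E'
from h import *
plan([0.482,0.089,-0.0045],-88.5)
E
```

```text
t: 15.68
tool_pos: [0.4777, 0.0944, 0.0879]
tool_rot: [2.203, 0.038, -2.209]
contact_force: [0.6, -0.7, -0.8]
opening: 0.0262
t: 15.85
tool_pos: [0.4806, 0.0896, 0.0887]
tool_rot: [2.207, 0.029, -2.208]
contact_force: [-0.2, -0.7, -0.8]
opening: 0.0258
px [461   0  34  14 275] bbox mid [ 0.6119 -0.0273  0.0106] rect c [611.9 -27.3] size [ 7.1 18.4] ang 0.2 zmed 0.0115
px [ 409   52   39   36 1040] bbox mid [ 5.737e-01 -4.000e-04  1.670e-02] rect c [5.734e+02 1.000e-01] size [21.2 18.2] ang 9.2 zmed 0.0167
px [ 223  147  120   80 2799] bbox mid [0.4938 0.0881 0.0119] rect c [492.8  88.1] size [78.4 54.8] ang 88.5 zmed 0.014
px [278 164  25  30 121] bbox mid [0.4998 0.0821 0.0079] rect c [498.9  82.5] size [13.8 20.2] ang 72.4 zmed 0.0074
px [  0 167  14  30 304] bbox mid [0.4928 0.2829 0.009 ] rect c [492.3 282.1] size [ 9.5 21.2] ang 78.5 zmed 0.009
px [246 170  20  13  70] bbox mid [0.501  0.1057 0.0076] rect c [500.2 105.6] size [ 7.9 12.7] ang 17.8 zmed 0.0072
px [304 191  17  17  72] bbox mid [0.4857 0.0659 0.0076] rect c [485.  66.] size [11.8 11.1] ang 10.2 zmed 0.0074
px [ 467  199   93  113 4224] bbox mid [ 0.4448 -0.0832  0.0185] rect c [445.  -96.2] size [70.4 70.3] ang 30.9 zmed 0.0127
px [267 200  30  22 176] bbox mid [0.4764 0.0872 0.0078] rect c [476.1  87.7] size [21.4 13. ] ang 78.9 zmed 0.0073
px [ 514  244   46   55 1049] bbox mid [ 0.4439 -0.0961  0.0205] rect c [444.5 -95.8] size [40.4 39.7] ang 68.0 zmed 0.0241
px [   0  258   36  103 2535] bbox mid [0.3904 0.2969 0.0155] rect c [390.4 293.7] size [21.7 84.4] ang 84.4 zmed 0.0205
opening 0.025827293773664307
pos [0.481  0.0891 0.0888] x-axis [-0. -0. -1.] yaw_y -88.5 q6 1.58
turn about x -88.5 t 15.9
pos [0.481  0.0891 0.0888] x-axis [-0. -0. -1.] yaw_y -88.5 q6 1.58
shift mm [93.3  0.1 -1. ]
turn about x -0.0 t 15.9
```

View pics/w17.png

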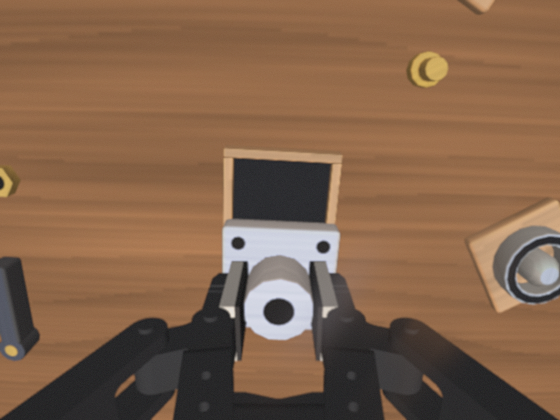

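```bash
python3 -m handwheel '[0.2,0.03,0,-0.001,0,0,0, 0.2,0.055,0,-0.001,0,0,0, 0.2,0.07,0,-0.001,0,0,0, 0.2,0.08,0,-0.001,0,0,0, 0.2,0.088,0,-0.001,0,0,0, 0.2,0.092,0,-0.001,0,0,0, 0.2,0.092,0,-0.001,0,0,0]'; python3 look.py w18 0.007 0.03
```

```text
t: 16.48
tool_pos: [0.4819, 0.0893, -0.0034]
tool_rot: [2.208, 0.028, -2.209]
contact_force: [-0.4, -0.6, -1.4]
opening: 0.026
px [ 192  183  185  129 6678] bbox mid [0.4909 0.0887 0.0118] rect c [490.1  88.7] size [78.3 60.7] ang 88.7 zmed 0.0141
px [ 217  207  128   79 5828] bbox mid [0.4944 0.0883 0.0184] rect c [494.6  88.5] size [32.5 59.4] ang 1.1 zmed 0.0193
px [549 310  11  36 211] bbox mid [ 0.4488 -0.0547  0.0098] rect c [448.1 -54.2] size [22.5  5.3] ang 16.5 zmed 0.0094
px [244 323  70  24 766] bbox mid [0.4503 0.0882 0.0144] rect c [450.   88.4] size [18.  33.6] ang 1.3 zmed 0.0142
opening 0.026011989033857104
pos [ 0.4824  0.0895 -0.0026] x-axis [ 0.001  0.    -1.   ] yaw_y -88.5 q6 1.58
turn about x -88.5 t 16.5333
```

View pics/w18.png

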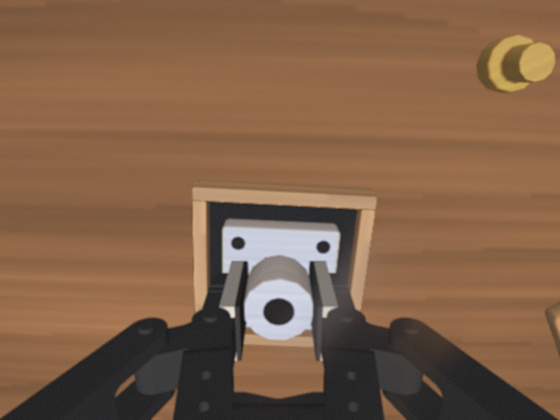

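```bash
python3 -m handwheel '[0.2,0.001,0,0,0,0,0, 0.2,0.001,0,0,0,0,0, 0.6,0.001,0,0,0,0,0, 0.6,0.001,0,0,0,0,0, 0.6,0.001,0,0,0,0,0, 0.6,0.001,0,0,0,0,0, 0.6,-0.02,0,0,0,0,0, 0.6,-0.06,0,0,0,0,0, 0.6,-0.1,-0.02,0.02,0,0,0, 0.6,-0.14,-0.055,0.04,0,0,0, 0.6,-0.15,-0.09,0.05,0,0,0, 0.6,-0.15,-0.12,0.06,0,0,0]'; python3 -m handwheel '[0.6,0,0,0,0,0,0, 0.6,0,0,0,0,0,0]'; python3 look.py w19 0.016 0.06; python3 - <<'E'
from h import *
plan([0.391,0.2975,0.14],-89)
E
```

```text
t: 17.53
tool_pos: [0.4222, 0.2049, 0.1513]
tool_rot: [2.22, 0.029, -2.201]
contact_force: [0.3, -0.9, 0.7]
opening: 0.0514
t: 17.7
tool_pos: [0.42, 0.2054, 0.1473]
tool_rot: [2.208, 0.035, -2.204]
contact_force: [0.2, -1.1, 0.0]
opening: 0.0513
px [ 391   82   72   69 3971] bbox mid [0.481  0.0903 0.0293] rect c [480.9  90.4] size [51.  50.4] ang 88.4 zmed 0.0191
px [   9  124   81   78 2334] bbox mid [0.4413 0.3794 0.038 ] rect c [446.  374.9] size [56.7 24.4] ang 24.3 zmed 0.0405
px [ 158  169   26   96 1940] bbox mid [0.3902 0.2976 0.0202] rect c [390.2 295.9] size [21.5 84. ] ang 86.8 zmed 0.0221
opening 0.05134025643413461
pos [0.4201 0.2041 0.1463] x-axis [ 0.001 -0.    -1.   ] yaw_y -88.3 q6 1.84
turn about x -88.3 t 17.75
pos [0.4201 0.2041 0.1463] x-axis [ 0.001 -0.    -1.   ] yaw_y -88.3 q6 1.84
shift mm [  6.3 -94.2  26.4]
turn about x 0.7 t 17.75
```

View pics/w19.png

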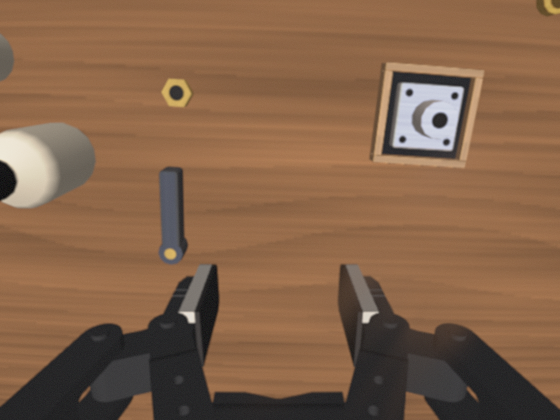

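```bash
python3 - <<'E'
from h import *
o=ctrl.get_obs(); im,d=ctrl.get_image('wrist'); C=cloud('wrist',d,o)
m=(C[...,2]>.017)&(C[...,2]<.04)&(abs(C[...,0]-.39)<.06)&(abs(C[...,1]-.297)<.03)
P=C[m][:,:2]*1000; u,s,v=np.linalg.svd(P-P.mean(0)); print(P.mean(0),v[0],np.degrees(np.arctan2(*v[0][::-1])),P.min(0),P.max(0))
b=(C[...,2]>.02)&(C[...,2]<.2)&(d>.1)&(C[...,1]>.33)&(C[...,0]<.5)&(C[...,0]>.3); B=C[b]; print('bottle',B.min(0),B.max(0))
plan([0.3905,0.2972,-0.016],-90)
E
```

```text
[391.67569186 296.06132669] [-0.99961407  0.02777964] 178.40813905438554 [347.91808174 286.88638945] [432.45720625 307.74281874]
bottle [0.41145411 0.36137418 0.02000639] [0.46753621 0.40417009 0.09836188]
pos [0.4201 0.2033 0.1457] x-axis [-0.001 -0.001 -1.   ] yaw_y -88.5 q6 1.84
shift mm [161.7 -94.8  26.9]
turn about x 1.5 t 17.8
```

```bash
python3 -m handwheel '[0.45,0.02,-0.04,0.013,1.5,0,0, 0.45,0.04,-0.08,0.024,3,0,0, 0.45,0.06,-0.094,0.028,3,0,0, 0.45,0.08,-0.094,0.028,3,0,0, 0.45,0.11,-0.094,0.028,3,0,0, 0.45,0.125,-0.094,0.028,3,0,0, 0.45,0.125,-0.094,0.028,3,0,0]' 60; python3 look.py w20 0.016 0.03
```

```text
t: 18.38
tool_pos: [0.3867, 0.2936, 0.0159]
tool_rot: [-2.2, 0.037, 2.22]
contact_force: [-0.9, -0.1, -0.6]
opening: 0.0385
px [  52   94   74  121 1426] bbox mid [0.4411 0.374  0.023 ] rect c [443.1 371.2] size [53.2 18.6] ang 12.8 zmed 0.0224
px [ 250  166   44  162 5507] bbox mid [0.3904 0.2979 0.0206] rect c [390.4 295.7] size [22.1 83.7] ang 86.0 zmed 0.0222
opening 0.038517797915992864
pos [0.3883 0.2945 0.0183] x-axis [-0.006 -0.003 -1.   ] yaw_y -91.6 q6 2.1
turn about x 88.4 t 18.4333
```

View pics/w20.png

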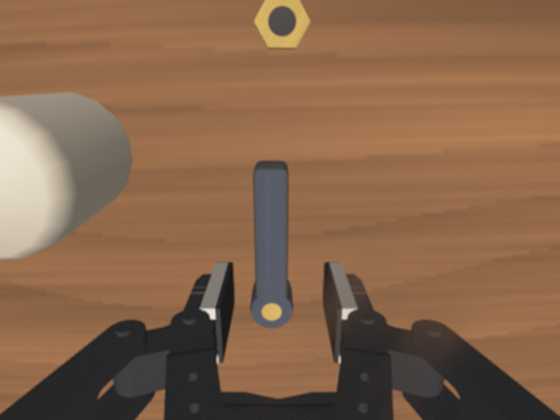

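```bash
python3 -m handwheel '[0.45,0.012,-0.001,0,0,0,0, 0.45,0.024,-0.001,0,0,0,0, 0.45,0.034,-0.001,0,0,0,0, 0.45,0.036,-0.001,0,0,0,0, 0.45,0.036,-0.001,0,0,0,0]' 60; python3 look.py w21 0.016 0.03
```

```text
t: 18.85
tool_pos: [0.3891, 0.2974, -0.0158]
tool_rot: [-2.207, 0.03, 2.211]
contact_force: [0.5, 0.4, 0.7]
opening: 0.0386
px [ 254  300   51   78 2468] bbox mid [0.3671 0.2979 0.0202] rect c [366.6 298.5] size [36.8 21.8] ang 4.8 zmed 0.0222
opening 0.038639887739994924
pos [ 0.3897  0.2978 -0.015 ] x-axis [-0.001 -0.    -1.   ] yaw_y -91.5 q6 2.1
turn about x 88.5 t 18.9
```

View pics/w21.png

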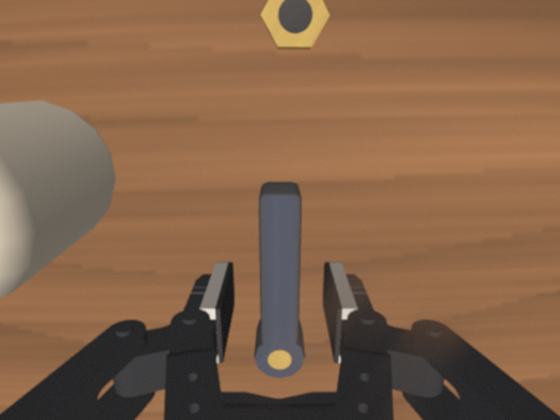

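Lever at columns 260–302, between the pads. Close.

```bash
python3 -m handwheel '[0.05,0,0,0,0,0,0, 0.05,0,0,0,0,0,0, 0.05,0,0,0,0,0,0, 0.05,0,0,0,0,0,0, 0.05,0,0,0,0,0,0, 0.05,0,0,0,0,0,0]' 70; python3 -m handwheel '[0.05,-0.015,0,0,0,0,0, 0.05,-0.03,0,0,0,0,0, 0.05,-0.05,0,0,0,0,0, 0.05,-0.05,0,0,0,0,0]'; python3 - <<'E'
from h import *
o=ctrl.get_obs(); im,d=ctrl.get_image('wrist'); cv2.imwrite('pics/w22.png',im); C=cloud('wrist',d,o)
T=Ro.from_rotvec(o['tool_rot']).as_matrix(); L=(C-o['tool_pos'])@T*1000
for r in range(185,375,20): print(r,L[r,281].round(1))
print(o['opening'])
# over the long nest: centre and axis
plan([0.376,-0.309,0.13],78.3)
E
```

```text
t: 19.4
tool_pos: [0.3906, 0.2984, -0.0137]
tool_rot: [-2.21, 0.027, 2.207]
contact_force: [-1.3, -0.7, 5.5]
opening: 0.0142
t: 19.73
tool_pos: [0.392, 0.2992, 0.0385]
tool_rot: [-2.213, 0.025, 2.201]
contact_force: [0.6, 1.2, -0.6]
opening: 0.0138
185 [-21.3   0.9 -41.7]
205 [-36.    0.8 -37.9]
225 [-35.3   0.9 -29.8]
245 [-36.1   0.9 -21.9]
265 [-35.8   0.9 -13.2]
285 [-35.8   0.9  -4.3]
305 [-35.    1.    5.5]
325 [-36.1   1.   14.5]
345 [-35.8   1.   24.9]
365 [-35.8   1.1  35.4]
0.01375828917224663
pos [0.3913 0.2987 0.0368] x-axis [ 0.004  0.002 -1.   ] yaw_y -91.5 q6 2.1
shift mm [-94.5 607.7  -0.7]
turn about x 10.2 t 19.7833
```

View pics/w22.png

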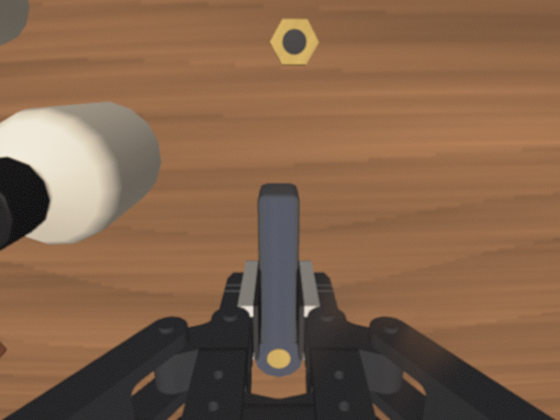

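```bash
python3 -m handwheel '[0.05,-0.035,0,0,0,0,0, 0.05,-0.065,0.02,-0.01,0,0,0, 0.05,-0.09,0.05,-0.02,4,0,0, 0.05,-0.095,0.088,-0.03,8,0,0, 0.05,-0.095,0.128,-0.04,10,0,0, 0.05,-0.095,0.168,-0.05,10,0,0, 0.05,-0.095,0.208,-0.06,10,0,0, 0.05,-0.095,0.248,-0.06,10,0,0, 0.05,-0.095,0.288,-0.06,10,0,0, 0.05,-0.095,0.328,-0.05,10,0,0, 0.05,-0.095,0.368,-0.04,10,0,0, 0.05,-0.095,0.405,-0.03,10,0,0]'; python3 - <<'E'
from h import *
plan([0.37,-0.18,0.13],78.3)
E
```

```text
t: 20.78
tool_pos: [0.4078, -0.1093, 0.1283]
tool_rot: [-2.113, 0.212, 2.118]
contact_force: [0.4, -1.1, -0.8]
opening: 0.0136
pos [ 0.4078 -0.1093  0.1283] x-axis [-0.002  0.001 -1.   ] yaw_y -101.5 q6 1.33
shift mm [-1.7 76.8 23. ]
turn about x 0.2 t 20.7833
```

```bash
python3 -m handwheel '[0.05,0,0.035,0.01,0,0,0, 0.05,0,0.07,0.02,0,0,0, 0.05,0,0.077,0.023,0,0,0, 0.05,0,0.077,0.023,0,0,0, 0.05,0,0.077,0.023,0,0,0]'; python3 look.py w23 0.009 0.03; python3 - <<'E'
from h import *
E
```

```text
t: 21.2
tool_pos: [0.3712, -0.178, 0.1289]
tool_rot: [-2.113, 0.212, 2.116]
contact_force: [-0.2, 0.4, -1.8]
opening: 0.014
px [  93   53  126  129 4052] bbox mid [ 0.4441 -0.0975  0.0195] rect c [444.1 -97.1] size [69.8 70.5] ang 30.9 zmed 0.0123
px [ 403   79   85  146 3683] bbox mid [ 0.3741 -0.3095  0.0129] rect c [ 373.9 -309.2] size [ 51.2 113.9] ang 78.4 zmed 0.0142
px [ 115   87   60   66 1708] bbox mid [ 0.4456 -0.0953  0.0196] rect c [445.5 -97. ] size [41.7 43. ] ang 57.8 zmed 0.0187
opening 0.013992532766108602
pos [ 0.3716 -0.1775  0.1292] x-axis [-0.001  0.002 -1.   ] yaw_y -101.4 q6 1.14
turn about x 78.6 t 21.25
```

View pics/w23.png

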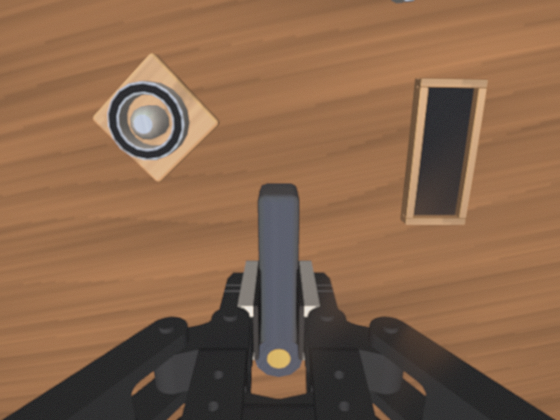

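```bash
python3 - <<'E'
from h import *
plan([0.374,-0.309,-0.008],78.4)
E
```

```text
pos [ 0.3716 -0.1775  0.1292] x-axis [-0.001  0.002 -1.   ] yaw_y -101.4 q6 1.14
shift mm [137.  128.6 -28.7]
turn about x 0.2 t 21.25
```

```bash
python3 -m handwheel '[0.05,0,0.035,-0.008,0,0,0, 0.05,0,0.07,-0.016,0,0,0, 0.05,0.02,0.105,-0.024,0,0,0, 0.05,0.05,0.128,-0.0285,0,0,0, 0.05,0.08,0.128,-0.0285,0,0,0, 0.05,0.09,0.128,-0.0285,0,0,0, 0.05,0.1,0.128,-0.0285,0,0,0, 0.05,0.1,0.128,-0.0285,0,0,0, 0.05,0.1,0.128,-0.0285,0,0,0]'; python3 look.py w24 0.009 0.02; python3 - <<'E'
from h import *
plan([0.374,-0.309,-0.008],78.4)
E
```

```text
t: 22.0
tool_pos: [0.3749, -0.3088, 0.0308]
tool_rot: [-2.118, 0.211, 2.117]
contact_force: [-0.4, 0.5, -1.1]
opening: 0.0137
px [ 231  135  101  139 4291] bbox mid [ 0.3928 -0.3133  0.0127] rect c [ 393.  -313.6] size [50.2 75.3] ang 78.4 zmed 0.0142
opening 0.013695153623011288
pos [ 0.3754 -0.3096  0.0317] x-axis [ 0.002 -0.002 -1.   ] yaw_y -101.4 q6 0.93
turn about x 78.6 t 22.05
pos [ 0.3754 -0.3096  0.0317] x-axis [ 0.002 -0.002 -1.   ] yaw_y -101.4 q6 0.93
shift mm [39.7 -0.4  1.5]
turn about x 0.2 t 22.05
```

View pics/w24.png

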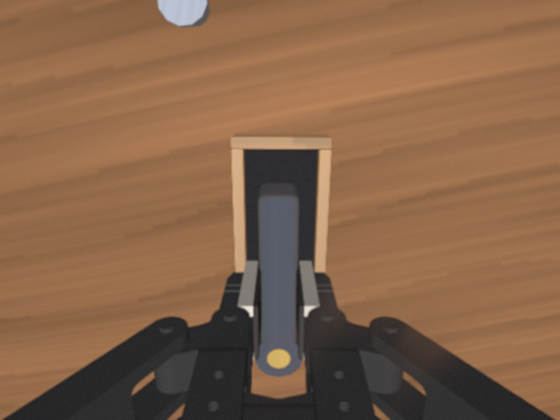

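Well centred (lever columns 260–299, nest 243–319). Lower.

```bash
python3 -m handwheel '[0.05,0.012,0,0.001,0,0,0, 0.05,0.022,0,0.001,0,0,0, 0.05,0.03,0,0.001,0,0,0, 0.05,0.036,0,0.001,0,0,0, 0.05,0.037,0,0.001,0,0,0, 0.05,0.037,0,0.001,0,0,0]'; python3 look.py w25 0.009 0.04; python3 - <<'E'
from h import *
plan([0.374,-0.309,-0.008],78.4); print(ctrl.get_obs()['contact_force'])
E
```

```text
t: 22.55
tool_pos: [0.3728, -0.3093, -0.0074]
tool_rot: [-2.115, 0.212, 2.116]
contact_force: [0.6, -0.2, -1.1]
opening: 0.0139
px [ 218  165   26  128 1403] bbox mid [ 0.3974 -0.2919  0.017 ] rect c [ 397. -294.] size [10.6 57. ] ang 78.4 zmed 0.0142
px [ 314  174   27  115 1400] bbox mid [ 0.3879 -0.3332  0.017 ] rect c [ 388.4 -332.7] size [10.8 51.6] ang 78.3 zmed 0.0142
px [260 183  38   7  96] bbox mid [ 0.4122 -0.317   0.0115] rect c [ 412.6 -317.3] size [15.3  2.5] ang 78.7 zmed 0.0117
px [ 252  294   53   84 2936] bbox mid [ 0.344  -0.3005  0.0198] rect c [ 344.6 -303.7] size [25.7 55.9] ang 77.9 zmed 0.0286
opening 0.013929282775749164
pos [ 0.3729 -0.3094 -0.0071] x-axis [-0.     0.001 -1.   ] yaw_y -101.5 q6 0.92
turn about x 78.5 t 22.6
pos [ 0.3729 -0.3094 -0.0071] x-axis [-0.     0.001 -1.   ] yaw_y -101.5 q6 0.92
shift mm [ 0.9 -0.6 -1. ]
turn about x 0.1 t 22.6
[-0.25410042 -0.12857784 -1.94181968]
```

View pics/w25.png

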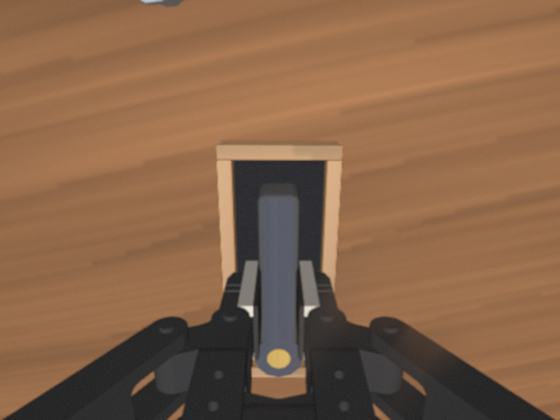

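Lever inside the walls, about 1 mm up. Release, lift and check.

```bash
python3 -m handwheel '[0.05,0.0005,0,0,0,0,0, 0.25,0.0005,0,0,0,0,0, 0.4,0.0005,0,0,0,0,0, 0.4,0.0005,0,0,0,0,0, 0.4,0.0005,0,0,0,0,0, 0.4,-0.015,0,0,0,0,0, 0.4,-0.04,0,0,0,0,0, 0.4,-0.08,0,0,0,0,0, 0.4,-0.12,0,0,0,0,0, 0.4,-0.155,-0.03,-0.01,0,0,0, 0.4,-0.17,-0.06,0.0,0,0,0, 0.4,-0.17,-0.08,0,0,0,0]'; python3 -m handwheel '[0.4,0,0,0,0,0,0, 0.4,0,0,0,0,0,0, 0.4,0,0,0,0,0,0]'; python3 look.py w26 0.017 0.05; python3 - <<'E'
from h import *
for n in ('top','scene'):
    im,d=ctrl.get_image(n); cv2.imwrite(f'pics/{n}9.png',im)
    C=cloud(n,d); np.save(n+'9.npy',C)
    print(n)
    for k,c in dict(sb=(.6555,-.02),lb=(.4445,-.097),ep=(.481,.089),lev=(.374,-.309)).items():
        m=(np.hypot(C[...,0]-c[0],C[...,1]-c[1])<.05)&(C[...,2]>.021)&(C[...,2]<.06)
        P=C[m]; 
        if len(P): print(k,len(P),((P.min(0)+P.max(0))/2).round(4),np.median(P[:,2]).round(4))
im,_=ctrl.get_image('scene'); cv2.imwrite('pics/scz9.png',cv2.resize(im[130:320,90:450],None,fx=2.2,fy=2.2,interpolation=cv2.INTER_CUBIC))
E
```

```text
t: 23.6
tool_pos: [0.3913, -0.2314, 0.1696]
tool_rot: [-2.127, 0.218, 2.109]
contact_force: [0.8, -0.6, -0.4]
opening: 0.0344
t: 23.85
tool_pos: [0.3887, -0.2313, 0.1628]
tool_rot: [-2.115, 0.212, 2.117]
contact_force: [-1.0, 0.5, -0.2]
opening: 0.0342
px [313  20  29  31 688] bbox mid [ 0.4962 -0.2912  0.024 ] rect c [ 496.3 -291.2] size [21.1 21.1] ang 85.9 zmed 0.0244
px [  72  117   72   68 3349] bbox mid [ 0.4451 -0.0972  0.028 ] rect c [445.1 -97.7] size [54.7 55.1] ang 60.6 zmed 0.0301
px [ 356  134   30   98 2074] bbox mid [ 0.3734 -0.3087  0.0237] rect c [ 373.  -309.9] size [20.9 84.2] ang 77.9 zmed 0.0282
opening 0.034166572775807716
pos [ 0.3886 -0.2314  0.1625] x-axis [-0.001  0.001 -1.   ] yaw_y -101.5 q6 1.07
turn about x 78.5 t 23.9
top
sb 85 [ 0.6521 -0.0195  0.0301] 0.03
lb 158 [ 0.4427 -0.0961  0.0318] 0.0305
ep 81 [0.4832 0.0829 0.0343] 0.0358
lev 72 [ 0.3596 -0.311   0.0283] 0.0275
scene
sb 190 [ 0.6578 -0.0208  0.0289] 0.0289
lb 264 [ 0.4473 -0.0976  0.0295] 0.0289
ep 99 [0.4833 0.0886 0.0319] 0.0383
lev 173 [ 0.3754 -0.3096  0.027 ] 0.0272
```

View pics/w26.png

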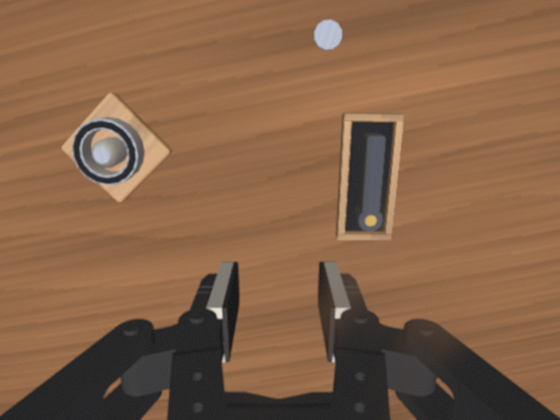

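View pics/scz9.png

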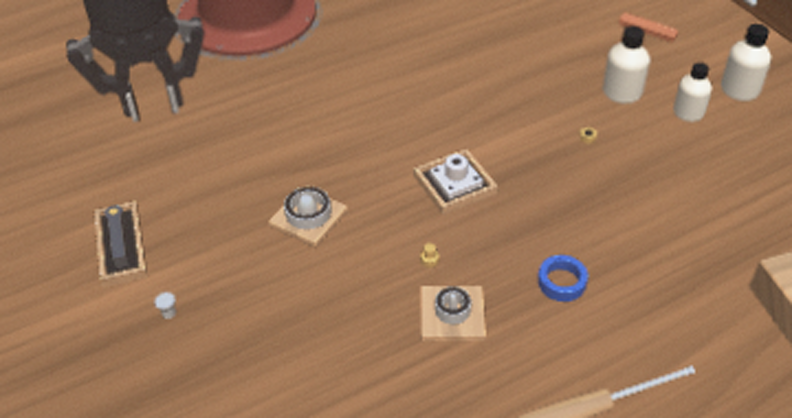

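All four parts are seated, and the bottles and the blue ring haven't moved. Handing in.

```bash
python3 -c "
from station import ctrl
print(ctrl.finish_job())"
```

```text
the job is handed in; nothing more can be done
None
```

All four parts are in their holders, flat and let go, and I handed the job in at about 24 s. Neither the oil bottles nor the blue ring was touched, and both look unmoved in the last scene picture.

| Part | Distance off holder centre | Height check (measured / expected) |
|---|---|---|
| Large bearing | about 1 mm | top at 30.2 mm / 30 mm |
| Small bearing | about 2 mm | top at 30.4 mm / 30 mm |
| End plate, boss up | about 2 mm | flange at 19.1 mm / 18 mm |
| Throttle lever | about 1 mm | top at 28.2 mm / 28 mm |

- **Finger length:** the real finger ends sit about 25–30 mm behind the TCP given in the task. My first close on the small bearing therefore gripped nothing. I measured this in the wrist depth picture and used the measured length for every later grip.
- **Opening reading:** the gripper reported about 2 mm less than each part's true width.
- **Top and scene cameras:** their depth differed from the wrist camera's by a few millimetres. For the lever, the top camera's centre was about 14 mm off along its length, from only 72 points. I trusted the wrist and scene cameras there, which agreed within about 2 mm.

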